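# Put the mixed-up punches back in their own trays

## Task

The four steel punches are standing in one another's trays. Swap them round, with the empty grey pad as a spot to park one on the way, until each stands upright in the middle of the tray of its own shape and size: thick round punch in the large round tray, thin round in the small round, thick square in the large square, thin square in the small square. Set them down without dropping or tipping any over, and leave the mallet where it lies.

Things in the scene. Friction and masses are not known exactly. Their poses are not given: they have to be found in the camera images.
- punch_round_thick: Plain steel round punch, solid, 60 mm tall, 44 mm in diameter, 0.57 to 0.86 kg, with a dark band round it near the top (flush, look only). Loose; stands upright in one of the four trays at the start, never in its own. Origin: centre of its underside; z up along the punch.
- punch_round_thin: Plain steel round punch, solid, 60 mm tall, 22 mm in diameter, 0.14 to 0.22 kg, with a dark band round it near the top (flush, look only). Loose; stands upright in one of the four trays at the start, never in its own. Origin: centre of its underside; z up along the punch.
- punch_square_thick: Plain steel square punch, solid, 60 mm tall, 38 x 38 mm across, 0.54 to 0.82 kg, with a dark band round it near the top (flush, look only). Loose; stands upright in one of the four trays at the start, never in its own. Origin: centre of its underside; z up along the punch; x and y are square to its sides.
- punch_square_thin: Plain steel square punch, solid, 60 mm tall, 20 x 20 mm across, 0.15 to 0.23 kg, with a dark band round it near the top (flush, look only). Loose; stands upright in one of the four trays at the start, never in its own. Origin: centre of its underside; z up along the punch; x and y are square to its sides.
- tray_round_large: Black plastic round tray with a dark wooden lining, fixed to the bench: 104 mm outside, 96 mm inside, floor 4 mm above the bench, rim 4 mm thick and 12 mm high above the bench. Every punch fits inside it. Home of the thick round punch. Origin: centre of its underside, on the bench; z up.
- tray_round_small: Black plastic round tray with a dark wooden lining, fixed to the bench: 76 mm outside, 68 mm inside, floor 4 mm above the bench, rim 4 mm thick and 12 mm high above the bench. Every punch fits inside it. Home of the thin round punch. Origin: centre of its underside, on the bench; z up.
- tray_square_large: Black plastic square tray with a dark wooden lining, fixed to the bench: 104 mm outside, 96 mm inside, floor 4 mm above the bench, rim 4 mm thick and 12 mm high above the bench. Every punch fits inside it. Home of the thick square punch. Origin: centre of its underside, on the bench; z up; x and y are square to its sides.
- tray_square_small: Black plastic square tray with a dark wooden lining, fixed to the bench: 74 mm outside, 66 mm inside, floor 4 mm above the bench, rim 4 mm thick and 12 mm high above the bench. Every punch fits inside it. Home of the thin square punch. Origin: centre of its underside, on the bench; z up; x and y are square to its sides.
- pad: Flat rimless grey felt-covered rubber pad, 110 mm (x) by 85 mm (y), 4 mm thick, fixed to the bench, empty at the start: the free spot. Origin: centre of its underside, on the bench; z up.
- mallet: Loose mallet lying on the bench to the robot's left, outside the work: head 48 mm in diameter and 85 mm long, wooden handle 220 mm long. Origin: on the bench below the head's centre; the head lies along y, the handle towards -x. To be left alone.
Not all that is in view belongs to the job. What is shaped like the punch_square_thin but purple is not meant.

How it is judged:
By the outcome, as a careful person would: the job done as asked, in the order asked, and still so for the second after the job is handed in, with the robot touching nothing.
It also fails if it takes over 120 s, if anything falls off the work surface, if the arm or the gripper's body presses on something with over 40 N, if the wrist force passes 120 N, or if a joint passes its speed limit or range.

## Robot

A 7-joint arm with a two-finger parallel gripper is mounted at the origin on the work surface. World frame = base frame: x ahead of the robot, y to its left, z up, the work surface at z = 0. Lengths are in m, angles in rad, forces in N, time in s.
With the tool pointing down it reaches from about 0.425 to 0.875 m from the base axis. Payload 4.7 kg.
Tool frame: the origin (TCP) lies at the very end of the fingers, on their centre line; the grasp point (between the pads) lies 19 mm behind it; z points along the fingers, y is the line along which they close (so a half turn about z gives the same grasp; the last joint's range is limited). The gripper opens to 87 mm and grips with 3 to 60 N. Pads are 19 mm wide; open, the fingers measure 117 mm over their backs; the gripper's body (75 mm by 190 mm) begins 51 mm behind the grasp point.
Start: joints at [1.309, 0.321, -0.07, 1.45, 0.023, 1.371, -0.057], TCP at [0.177, -0.625, 0.223] pointing down, gripper open.
Joint ranges: [-2.86, 2.86], [-0.3, 2.09], [-1.38, 1.24], [0.06, 2.45], [-1.56, 4.7], [0.09, 2.05], [-2.69, 2.69]. Speed limits (rad/s): [2.57, 2.57, 3.14, 3.14, 3.14, 3.14, 3.14].

## Interface

Orientations are given as a rotation vector (axis times angle).
In Python, from bench import ctrl, vision gives the robot as it stands.
- The arm moves only by the tool jog_arm, never from a script. Its argument "increments" is a list of rows, each an object of numbers: "tx", "ty", "tz": the shift along the tool's x, y, z in mm; "wx", "wy", "wz": the turn, a rotation vector about the tool's x, y, z in rad; "gripper": the opening, from 0 (shut) to 1 (fully open). In form: [{"tx": .., "ty": .., "tz": .., "wx": .., "wy": .., "wz": .., "gripper": ..}, ...]. A call has exactly 5 rows; each row is the pose to reach, as a shift and turn from the pose commanded when the call began, along the tool's axes at that moment; what a row does not reach only later rows make up. A row lasts 1/12 s, in which the tool goes at most 41.7 mm and 7.16 degrees, less where a joint would pass 70% of its speed; a pose out of reach is approached as far as the arm can. A call with a gripper value outside its range is refused whole. The fingers move at their own pace and stop on an object; "grip_force" is the grip in N (left out, the last holds). Time passes only in rows, so rows that repeat a pose let the fingers close, or fill a call up. It gives the time, the measured TCP pose, the force, the opening and the grip force at its end, in the units of the state.
- ctrl.get_state(): the state, without advancing time (a new reading comes with each control period).
- vision.get_image(name): name is "side" or "top" or "wrist"; returns a dict with "color" (400x640x3 uint8, blue, green, red), "fx", "fy", "cx", "cy" (pixels), "extrinsics" (4x4, takes a point from world to camera coordinates). Camera axes: x right, y down, z forward; pixel columns grow to the right and rows downward; lengths in m; the calibration is good to about 2 mm. A picture is of the moment at which its call begins. There is no depth.
- ctrl.close_job(): hands the job in; it is judged then, once.
Trained networks look in the newest picture that a camera, given by its name, has taken for a name from the list of things; names that differ only in an ending like _2 or _b are one class to them, and where a whole thing is asked for, a point or a joint stands for the part that bears it (a point fixed in the world has none). Each returns a list of dicts, best first, with "conf" (0 to 1); they miss things now and then, are a little off and sometimes report something else, mostly with a low value. They report only what shows in the picture. A call takes as long as a camera call. They do not tell look-alikes from the thing itself.
- vision.spot_in(camera, thing): "bbox" ([left, top, right, bottom] in pixels, round what is visible of it).
The state is a dict: "time": time; "joint_positions": joint angles; "qd": joint speeds; "joint_torque": joint torques, N m; "position": TCP position; "tool_rot": TCP orientation; "ft_force": force on the tool from outside, world axes, zero at the start; "torque": the same for the moment, N m; "grip_width": opening from 0.0 (shut) to 1.0 (fully open); "grip_force": force on a finger pad.
Only numpy, scipy, OpenCV 4.12 (cv2) and the standard library are available. Lean on these libraries where they do the work, as an engineer would, in place of code of your own. Each camera call takes 0.05 s, during which the arm holds its last target. There are 200 camera calls.

## Working session

There is one attempt and no reset: what is moved stays moved. The work goes in short steps, Python scripts to look and compute and a tool call to move; the robot and the scene stay as the last step left them, time stands still between calls to the robot, and variables do not carry over. Pictures are saved under pics/ and viewed, at most 14 in all, crops included, and the job is handed in when it is done.

Besides the shell and the picture viewer there is one more tool, called after ">>>" as name(argument=value, ...), one argument or row to a line, values as JSON. jog_arm: Moves the arm, as the interface text tells. Its arguments: {"type":"object","properties":{"increments":{"type":"array"},"grip_force":{"type":"number"}},"required":["increments"]}

```bash
mkdir -p pics; cat > h.py <<'E'
import sys; sys.path.insert(0,'.')
from bench import ctrl, vision
import numpy as np, cv2
from scipy.spatial.transform import Rotation as R
def cam(n):
    d=vision.get_image(n); return d
def pix2w(d,u,v,z):
    E=np.array(d['extrinsics']);r=E[:3,:3].T@np.array([(u-d['cx'])/d['fx'],(v-d['cy'])/d['fy'],1]);c=-E[:3,:3].T@E[:3,3]
    return c+r*(z-c[2])/r[2]
def w2pix(d,p):
    E=np.array(d['extrinsics']);q=E[:3,:3]@np.array(p)+E[:3,3]
    return np.array([d['fx']*q[0]/q[2]+d['cx'],d['fy']*q[1]/q[2]+d['cy']])
E
python3 - <<'E'
from h import *
s=ctrl.get_state();print({k:np.round(v,3) for k,v in s.items()}); print(R.from_rotvec(s['tool_rot']).as_matrix().round(3))
for n in('top','side'):
    d=cam(n);cv2.imwrite(f'pics/{n}0.png',d['color']);E=np.array(d['extrinsics']);print(n,d['fx'],(-E[:3,:3].T@E[:3,3]).round(3))
    for t in 'punch_round_thick punch_round_thin punch_square_thick punch_square_thin tray_round_large tray_round_small tray_square_large tray_square_small pad mallet'.split():
        for b in vision.spot_in(n,t):
            x=b['bbox'];z=.064 if 'punch' in t else .012
            print(t,round(b['conf'],2),np.round(x),pix2w(d,(x[0]+x[2])/2,(x[1]+x[3])/2,z/2 if 'punch' in t else z)[:2].round(3))
E
ls
```

```text
{'time': np.float64(0.0), 'joint_positions': array([ 1.309,  0.322, -0.07 ,  1.452,  0.023,  1.371, -0.057]), 'qd': array([ 0.002, -0.001, -0.001,  0.001, -0.001,  0.001, -0.001]), 'joint_torque': array([-0.0000e+00, -4.9129e+01, -4.0400e-01, -3.1253e+01, -6.4000e-02,
        4.4000e-02,  0.0000e+00]), 'position': array([ 0.177, -0.625,  0.221]), 'tool_rot': array([-3.11e+00, -4.32e-01,  1.00e-03]), 'ft_force': array([-0.027, -0.54 ,  0.186]), 'torque': array([-0.007,  0.001, -0.073]), 'grip_force': np.float64(0.0), 'grip_width': np.float64(0.998)}
[[ 0.962  0.272 -0.001]
 [ 0.272 -0.962  0.002]
 [-0.    -0.002 -1.   ]]
top 482.9508839799738 [0.457 0.094 1.316]
punch_round_thick 0.59 [307. 139. 324. 160.] [0.653 0.117]
punch_round_thin 0.53 [404. 151. 414. 158.] [ 0.646 -0.133]
punch_square_thick 0.79 [348. 210. 367. 228.] [ 0.471 -0.   ]
punch_square_thin 0.61 [226. 226. 239. 241.] [0.422 0.33 ]
punch_square_thin 0.58 [270. 224. 279. 232.] [0.439 0.219]
tray_round_large 0.87 [255. 207. 295. 246.] [0.445 0.219]
tray_round_small 0.64 [302. 135. 332. 163.] [0.657 0.114]
tray_square_lar
[... 306 characters left out ...]

punch_round_thin 0.86 [423. 229. 442. 257.] [ 0.64  -0.129]
punch_square_thick 0.95 [302. 223. 323. 265.] [0.469 0.006]
punch_square_thin 0.73 [202. 156. 212. 184.] [0.42  0.325]
punch_square_thin 0.67 [231. 174. 246. 205.] [0.441 0.222]
punch_square_thin 0.38 [388. 222. 473. 291.] [ 0.612 -0.147]
tray_round_large 0.55 [216. 182. 263. 219.] [0.435 0.212]
tray_round_large 0.19 [386. 223. 471. 289.] [ 0.627 -0.136]
tray_round_small 0.93 [329. 175. 360. 198.] [0.639 0.106]
tray_square_large 0.96 [389. 223. 475. 290.] [ 0.63 -0.14]
tray_square_small 0.83 [287. 241. 341. 278.] [ 0.459 -0.012]
pad 0.86 [355. 290. 430. 365.] [ 0.47  -0.193]
mallet 0.75 [164. 116. 265. 167.] [0.499 0.449]
h.py
pics
```

View pics/top0.png

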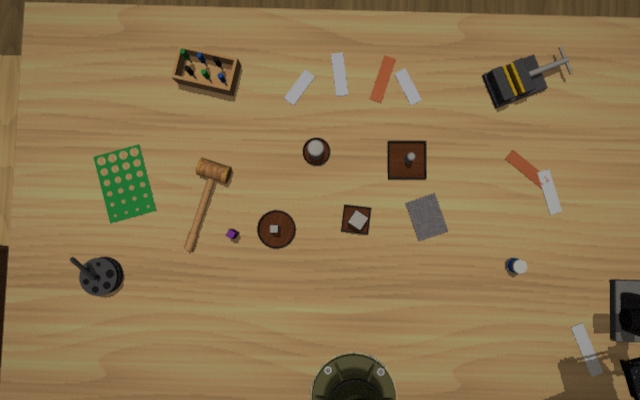

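View pics/side0.png

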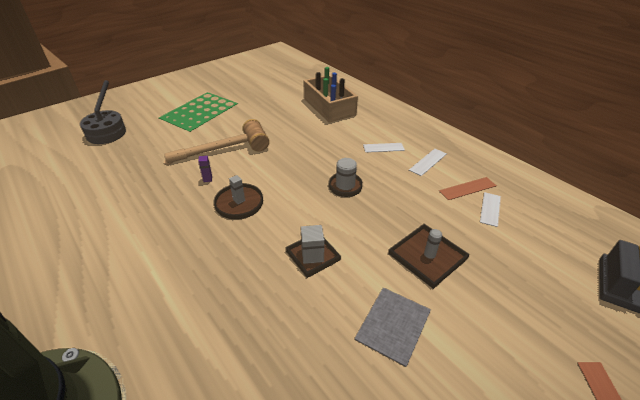

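The top view shows the thick round punch in the small round tray (316,150), and the thin round in the large square tray (410,157). The thick square is in the small square tray (358,219), and the thin square is in the large round tray (274,229). The purple look-alike is at (232,234) and the pad at (427,216). The side view agrees, so this is a 4-cycle and I'll park the thin round punch on the pad first.

>>> jog_arm(
  increments=[
    {"tx":577,"ty":-349},
    {"tx":577,"ty":-349},
    {"tx":577,"ty":-349},
    {"tx":577,"ty":-349},
    {"tx":577,"ty":-349},
  ],
)

```text
validation failed for argument at $.in...
```

```bash
cat >> h.py <<'E'
def go(x,y,z,yaw=None):
    """print tool-frame shift (mm) and turn from the measured pose; yaw=direction of tool y mod pi"""
    s=ctrl.get_state();p=s['position'];M=R.from_rotvec(s['tool_rot']).as_matrix()
    cur=np.arctan2(M[1,1],M[0,1]); d=M.T@(np.array([x,y,z])-p)*1000
    w=R.from_matrix(M.T@R.from_euler('z',0 if yaw is None else (yaw-cur+np.pi/2)%np.pi-np.pi/2).as_matrix()@np.c_[[-np.sin(cur),np.cos(cur),0],[np.cos(cur),np.sin(cur),0],[0,0,-1]]).as_rotvec()
    if np.linalg.det(np.c_[[-np.sin(cur),np.cos(cur),0],[np.cos(cur),np.sin(cur),0],[0,0,-1]])<0: print('det?')
    print('t',round(s['time'],2),'p',p.round(4),'yaw',round(cur,3),'dxyz',d.round(1),'w',w.round(4),'F',np.round(s['ft_force'],1),'g',round(float(s['grip_width']),3))
E
python3 -c "
from h import *
go(.637,-.132,.22);s=ctrl.get_state();print(s['joint_positions'].round(3))"
```

```text
t 1.1 p [ 0.177  -0.6255  0.2226] yaw -1.295 dxyz [ 577.  -349.5    2.5] w [ 0.0001  0.     -0.    ] F [-0.2 -1.2 -0.9] g 1.001
[ 1.309  0.321 -0.07   1.451  0.023  1.371 -0.057]
```

>>> jog_arm(
  increments=[
    {"tx":577,"ty":-349,"tz":0,"wx":0,"wy":0,"wz":0,"gripper":1},
    {"tx":577,"ty":-349,"tz":0,"wx":0,"wy":0,"wz":0,"gripper":1},
    {"tx":577,"ty":-349,"tz":0,"wx":0,"wy":0,"wz":0,"gripper":1},
    {"tx":577,"ty":-349,"tz":0,"wx":0,"wy":0,"wz":0,"gripper":1},
    {"tx":577,"ty":-349,"tz":0,"wx":0,"wy":0,"wz":0,"gripper":1},
  ],
)

```text
time: 1.52
position: [0.3202, -0.4716, 0.2228]
tool_rot: [3.111, 0.431, 0.0]
ft_force: [0.8, -0.5, 0.1]
grip_width: 1.002
grip_force: 0.0
```

>>> jog_arm(
  increments=[
    {"tx":397,"ty":-240,"tz":0,"wx":0,"wy":0,"wz":0,"gripper":1},
    {"tx":397,"ty":-240,"tz":0,"wx":0,"wy":0,"wz":0,"gripper":1},
    {"tx":397,"ty":-240,"tz":0,"wx":0,"wy":0,"wz":0,"gripper":1},
    {"tx":397,"ty":-240,"tz":0,"wx":0,"wy":0,"wz":0,"gripper":1},
    {"tx":397,"ty":-240,"tz":0,"wx":0,"wy":0,"wz":0,"gripper":1},
  ],
)

```text
time: 1.93
position: [0.4624, -0.3193, 0.223]
tool_rot: [3.111, 0.431, 0.001]
ft_force: [0.8, -0.6, -0.3]
grip_width: 0.998
grip_force: 0.0
```

```bash
python3 - <<'E'
from h import *
go(.637,-.132,.22)
d=cam('wrist');cv2.imwrite('pics/w1.png',d['color']);E=np.array(d['extrinsics']);print(d['fx'],(-E[:3,:3].T@E[:3,3]).round(3),E[:3,:3].round(2))
for t in ('punch_round_thin','tray_square_large','pad','punch_square_thick','tray_square_small'):
    for b in vision.spot_in('wrist',t):
        x=b['bbox'];z={'punc':.034,'tray':.012,'pad':.004}[t[:4]]
        print(t,round(b['conf'],2),np.round(x),pix2w(d,(x[0]+x[2])/2,(x[1]+x[3])/2,z)[:2].round(4))
E
```

```text
t 1.93 p [ 0.4624 -0.3193  0.223 ] yaw -1.295 dxyz [ 218.9 -132.7    2.9] w [ 0.001  -0.0003  0.    ] F [ 0.8 -0.6 -0.3] g 0.998
316.64569531374457 [ 0.538 -0.298  0.385] [[ 0.27 -0.96  0.  ]
 [-0.92 -0.26  0.28]
 [-0.27 -0.08 -0.96]]
tray_square_large 0.62 [127.   1. 233.  34.] [ 0.5825 -0.1364]
pad 0.77 [168.  74. 256. 172.] [ 0.484  -0.1856]
punch_square_thick 0.59 [  0.  56.  69. 119.] [ 0.4731 -0.0094]
tray_square_small 0.89 [  5.  41.  86. 131.] [ 0.4745 -0.0029]
```

View pics/w1.png

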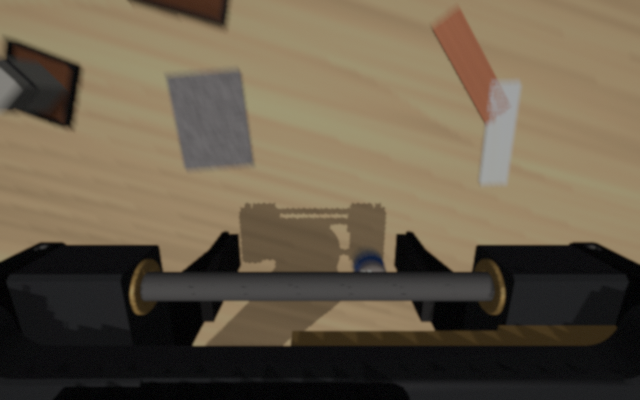

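The wrist view shows the pad at (210,120), with the small square tray at the left edge and the large square tray at the top edge. The camera sits about 80 mm ahead along tool x.

>>> jog_arm(
  increments=[
    {"tx":123,"ty":-130,"tz":0,"wx":0,"wy":0,"wz":0,"gripper":1},
    {"tx":123,"ty":-130,"tz":0,"wx":0,"wy":0,"wz":0,"gripper":1},
    {"tx":123,"ty":-130,"tz":0,"wx":0,"wy":0,"wz":0,"gripper":1},
    {"tx":123,"ty":-130,"tz":0,"wx":0,"wy":0,"wz":0,"gripper":1},
    {"tx":123,"ty":-130,"tz":0,"wx":0,"wy":0,"wz":0,"gripper":1},
  ],
)

```text
time: 2.65
position: [0.5464, -0.1562, 0.223]
tool_rot: [-3.108, -0.44, -0.004]
ft_force: [-0.2, 1.5, 0.2]
grip_width: 0.998
grip_force: 0.0
```

```bash
cat >> h.py <<'E'
def look(fn,things):
    d=cam('wrist');cv2.imwrite('pics/'+fn,d['color'])
    for t in things:
        for b in vision.spot_in('wrist',t)[:2]:
            x=b['bbox'];z={'punc':.034,'tray':.012,'pad':.004}[t[:4]]
            print(t,round(b['conf'],2),np.round(x),pix2w(d,(x[0]+x[2])/2,(x[1]+x[3])/2,z)[:2].round(4))
    return d
E
python3 - <<'E'
from h import *
d=look('w2.png',('punch_round_thin','tray_square_large','punch_square_thick','tray_square_small'))
go(.643,-.131,.12)
E
```

```text
punch_round_thin 0.8 [308.  76. 332.  99.] [ 0.6391 -0.1319]
tray_square_large 0.56 [266.  31. 378. 148.] [ 0.6387 -0.1344]
punch_square_thick 0.69 [131. 175. 200. 233.] [0.4662 0.0042]
t 2.9 p [ 0.5432 -0.1655  0.2223] yaw -1.299 dxyz [105.5  -6.5 102.2] w [ 0.001   0.0013 -0.    ] F [-0.3 -1.  -0.4] g 0.999
```

View pics/w2.png

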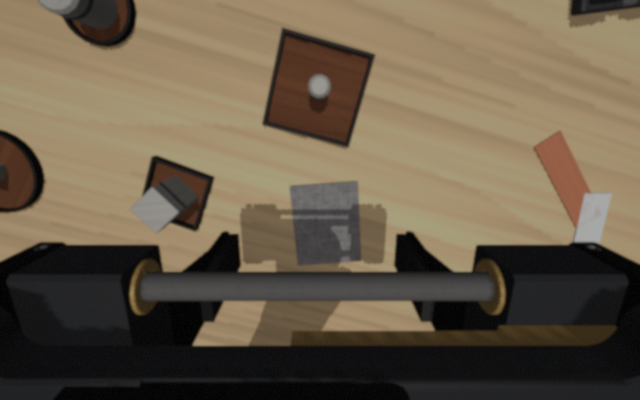

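The wrist view shows the thin round punch's top at about (319,86) inside the large square tray. The tray's corners are at (285,31), (374,57), (347,147) and (265,123). The thick square punch's top is at about (163,208).

```bash
cat >> h.py <<'E'
def blob(d,box,z,thr=110):
    """bright grey (top face) blob in box -> world centre, min-area rect"""
    l,t,r,b=box;im=d['color'][t:b,l:r].astype(int)
    m=((im.min(2)>thr)&(im.max(2)-im.min(2)<25)).astype(np.uint8)
    n,lab,st,ce=cv2.connectedComponentsWithStats(m);k=1+np.argmax(st[1:,4])
    ys,xs=np.where(lab==k)
    W=np.array([pix2w(d,x+l,y+t,z)[:2] for x,y in zip(xs,ys)])
    c=W.mean(0);rc=cv2.minAreaRect((W*1000).astype(np.float32))
    print('blob n',st[k,4],'mean px',ce[k]+[l,t],'w',c.round(4),'rect c',np.round(rc[0],1),'size',np.round(rc[1],1),'ang',round(np.deg2rad(rc[2]),3))
def corners(d,pts,z):
    W=np.array([pix2w(d,*p,z)[:2] for p in pts]);e=W-np.roll(W,-1,0)
    print('corners c',W.mean(0).round(4),'edges',np.linalg.norm(e,axis=1).round(3),'angs',(np.arctan2(e[:,1],e[:,0])%(np.pi/2)).round(3))
E
python3 - <<'E'
from h import *
d=cam('wrist')
blob(d,(300,60,340,110),.064)
blob(d,(120,170,215,240),.064)
corners(d,[(285,31),(374,57),(347,147),(265,123)],.012)
corners(d,[(153,157),(212,178),(197,229)],.012)
t=cam('top')
for b in [(398,145,420,165),(343,205,372,235),(300,135,332,166),(262,220,285,238)]: blob(t,b,.064)
go(.6391,-.1319,.12)
E
```

```text
blob n 291 mean px [309.45360825  78.52920962] w [ 0.639  -0.1318] rect c [ 639.  -131.8] size [16.9 16.2] ang 0.272
blob n 1120 mean px [145.23928571 206.65535714] w [0.4687 0.0028] rect c [468.6   3. ] size [36.3 36.8] ang 1.017
corners c [ 0.6318 -0.1422] edges [0.099 0.101 0.099 0.098] angs [0.013 0.005 1.562 0.009]
corners c [ 0.4811 -0.0202] edges [0.072 0.071 0.101] angs [1.482 1.478 0.703]
blob n 34 mean px [410.91176471 155.79411765] w [ 0.6384 -0.1328] rect c [ 637.9 -133.1] size [14.7 14.9] ang 0.812
blob n 199 mean px [357.56281407 219.64321608] w [0.4682 0.0021] rect c [468.1   2.1] size [35.8 36. ] ang 1.009
blob n 174 mean px [315.08045977 147.37356322] w [0.6535 0.1175] rect c [654.5 117.7] size [36.8 36.6] ang 0.028
blob n 54 mean px [273.46296296 228.12962963] w [0.4401 0.219 ] rect c [439.1 218.9] size [18.1 18.2] ang 0.029
t 3.0 p [ 0.5433 -0.1653  0.2224] yaw -1.3 dxyz [101.4  -6.6 102.3] w [ 0.0007  0.0009 -0.    ] F [0.1 0.5 0. ] g 1.004
```

>>> jog_arm(
  increments=[
    {"tx":40,"ty":-3,"tz":0,"wx":0,"wy":0,"wz":0,"gripper":1},
    {"tx":80,"ty":-5,"tz":0,"wx":0,"wy":0,"wz":0,"gripper":1},
    {"tx":101,"ty":-7,"tz":20,"wx":0,"wy":0,"wz":0,"gripper":1},
    {"tx":101,"ty":-7,"tz":60,"wx":0,"wy":0,"wz":0,"gripper":1},
    {"tx":101,"ty":-7,"tz":100,"wx":0,"wy":0,"wz":0,"gripper":1},
  ],
)

```text
time: 3.42
position: [0.6416, -0.1289, 0.1225]
tool_rot: [3.111, 0.43, 0.006]
ft_force: [0.3, -0.2, -0.8]
grip_width: 0.999
grip_force: 0.0
```

```bash
python3 - <<'E'
from h import *
cam('top');go(.639,-.132,.026)
E
```

```text
t 3.47 p [ 0.6345 -0.129   0.1119] yaw -1.297 dxyz [ 4.5  4.6 85.8] w [-0.0057  0.0115  0.    ] F [-4.5  0.3 -6.3] g 0.998
```

>>> jog_arm(
  increments=[
    {"tx":0,"ty":0,"tz":35,"wx":0,"wy":0,"wz":0,"gripper":1},
    {"tx":0,"ty":0,"tz":65,"wx":0,"wy":0,"wz":0,"gripper":1},
    {"tx":0,"ty":0,"tz":85,"wx":0,"wy":0,"wz":0,"gripper":0.6},
    {"tx":0,"ty":0,"tz":96,"wx":0,"wy":0,"wz":0,"gripper":0.6},
    {"tx":0,"ty":0,"tz":96,"wx":0,"wy":0,"wz":0,"gripper":0.6},
  ],
)

```text
time: 3.88
position: [0.6373, -0.1296, 0.0243]
tool_rot: [-3.111, -0.428, 0.007]
ft_force: [0.1, -0.2, -0.3]
grip_width: 0.856
grip_force: 0.0
```

```bash
python3 - <<'E'
from h import *
cam('top');cam('top');go(.639,-.132,.026)
E
```

```text
t 3.98 p [ 0.6401 -0.1292  0.0278] yaw -1.296 dxyz [-1.9  2.4  1.8] w [ 0.0009 -0.0009  0.    ] F [-0.5  0.4 -0.7] g 0.768
```

>>> jog_arm(
  grip_force=25,
  increments=[
    {"tx":-2,"ty":2,"tz":2,"wx":0,"wy":0,"wz":0,"gripper":0},
    {"tx":-2,"ty":2,"tz":2,"wx":0,"wy":0,"wz":0,"gripper":0},
    {"tx":-2,"ty":2,"tz":2,"wx":0,"wy":0,"wz":0,"gripper":0},
    {"tx":-2,"ty":2,"tz":2,"wx":0,"wy":0,"wz":0,"gripper":0},
    {"tx":-2,"ty":2,"tz":2,"wx":0,"wy":0,"wz":0,"gripper":0},
  ],
)

```text
time: 4.4
position: [0.6385, -0.1306, 0.0252]
tool_rot: [3.111, 0.432, 0.001]
ft_force: [1.1, 0.4, 0.2]
grip_width: 0.384
grip_force: 0.0
```

>>> jog_arm(
  increments=[
    {"tx":0,"ty":0,"tz":0,"wx":0,"wy":0,"wz":0,"gripper":0},
    {"tx":0,"ty":0,"tz":0,"wx":0,"wy":0,"wz":0,"gripper":0},
    {"tx":0,"ty":0,"tz":0,"wx":0,"wy":0,"wz":0,"gripper":0},
    {"tx":0,"ty":0,"tz":0,"wx":0,"wy":0,"wz":0,"gripper":0},
    {"tx":0,"ty":0,"tz":0,"wx":0,"wy":0,"wz":0,"gripper":0},
  ],
)

```text
time: 4.82
position: [0.6384, -0.1306, 0.0247]
tool_rot: [3.112, 0.432, 0.0]
ft_force: [-0.6, 0.5, 1.1]
grip_width: 0.244
grip_force: 24.9
```

>>> jog_arm(
  increments=[
    {"tx":0,"ty":0,"tz":-20,"wx":0,"wy":0,"wz":0,"gripper":0},
    {"tx":0,"ty":0,"tz":-45,"wx":0,"wy":0,"wz":0,"gripper":0},
    {"tx":-25,"ty":2,"tz":-50,"wx":0,"wy":0,"wz":0,"gripper":0},
    {"tx":-60,"ty":5,"tz":-50,"wx":0,"wy":0,"wz":0,"gripper":0},
    {"tx":-95,"ty":7,"tz":-50,"wx":0,"wy":0,"wz":0,"gripper":0},
  ],
)

```text
time: 5.23
position: [0.5481, -0.1627, 0.0745]
tool_rot: [-3.111, -0.435, -0.001]
ft_force: [-1.2, 0.1, -2.7]
grip_width: 0.245
grip_force: 24.9
```

>>> jog_arm(
  increments=[
    {"tx":-30,"ty":3,"tz":0,"wx":0,"wy":0,"wz":0,"gripper":0},
    {"tx":-55,"ty":5,"tz":0,"wx":0,"wy":0,"wz":0,"gripper":0},
    {"tx":-66,"ty":5,"tz":10,"wx":0,"wy":0,"wz":0,"gripper":0},
    {"tx":-66,"ty":5,"tz":30,"wx":0,"wy":0,"wz":0,"gripper":0},
    {"tx":-66,"ty":5,"tz":40,"wx":0,"wy":0,"wz":0,"gripper":0},
  ],
)

```text
time: 5.65
position: [0.4843, -0.1862, 0.0328]
tool_rot: [-3.112, -0.429, 0.004]
ft_force: [-0.1, 0.3, -2.6]
grip_width: 0.245
grip_force: 24.9
```

```bash
python3 - <<'E'
from h import *
cam('top');cam('top');go(.486,-.186,.0255)
E
```

```text
t 5.75 p [ 0.4847 -0.1849  0.0324] yaw -1.295 dxyz [1.  1.4 6.9] w [-0.0033  0.0034  0.    ] F [-0.2  0.  -2. ] g 0.245
```

>>> jog_arm(
  increments=[
    {"tx":0,"ty":0,"tz":3,"wx":0,"wy":0,"wz":0,"gripper":0},
    {"tx":0,"ty":0,"tz":6,"wx":0,"wy":0,"wz":0,"gripper":0},
    {"tx":0,"ty":0,"tz":7,"wx":0,"wy":0,"wz":0,"gripper":0},
    {"tx":0,"ty":0,"tz":7,"wx":0,"wy":0,"wz":0,"gripper":0},
    {"tx":0,"ty":0,"tz":7,"wx":0,"wy":0,"wz":0,"gripper":0},
  ],
)

```text
time: 6.17
position: [0.487, -0.1859, 0.0278]
tool_rot: [3.111, 0.432, 0.001]
ft_force: [0.2, 0.1, -1.8]
grip_width: 0.244
grip_force: 24.9
```

```bash
python3 - <<'E'
from h import *
cam('top');cam('top');go(.486,-.186,.0247)
E
```

```text
t 6.27 p [ 0.4869 -0.186   0.0279] yaw -1.295 dxyz [-0.9 -0.2  3.2] w [ 0.0005 -0.0004  0.    ] F [ 0.3 -0.  -2.1] g 0.244
```

>>> jog_arm(
  increments=[
    {"tx":0,"ty":0,"tz":1,"wx":0,"wy":0,"wz":0,"gripper":0},
    {"tx":0,"ty":0,"tz":2,"wx":0,"wy":0,"wz":0,"gripper":0},
    {"tx":0,"ty":0,"tz":3,"wx":0,"wy":0,"wz":0,"gripper":0},
    {"tx":0,"ty":0,"tz":3,"wx":0,"wy":0,"wz":0,"gripper":0},
    {"tx":0,"ty":0,"tz":3,"wx":0,"wy":0,"wz":0,"gripper":0},
  ],
)

```text
time: 6.68
position: [0.4866, -0.186, 0.0247]
tool_rot: [3.112, 0.432, 0.0]
ft_force: [0.5, 0.0, -0.6]
grip_width: 0.244
grip_force: 24.9
```

>>> jog_arm(
  increments=[
    {"tx":0,"ty":0,"tz":0,"wx":0,"wy":0,"wz":0,"gripper":1},
    {"tx":0,"ty":0,"tz":0,"wx":0,"wy":0,"wz":0,"gripper":1},
    {"tx":0,"ty":0,"tz":0,"wx":0,"wy":0,"wz":0,"gripper":1},
    {"tx":0,"ty":0,"tz":-20,"wx":0,"wy":0,"wz":0,"gripper":1},
    {"tx":0,"ty":0,"tz":-60,"wx":0,"wy":0,"wz":0,"gripper":1},
  ],
)

```text
time: 7.1
position: [0.4827, -0.1846, 0.0809]
tool_rot: [-3.106, -0.431, 0.013]
ft_force: [0.8, -1.3, -0.2]
grip_width: 0.536
grip_force: 0.0
```

>>> jog_arm(
  increments=[
    {"tx":0,"ty":0,"tz":-40,"wx":0,"wy":0,"wz":0,"gripper":1},
    {"tx":0,"ty":-10,"tz":-80,"wx":0,"wy":0,"wz":0,"gripper":1},
    {"tx":0,"ty":-50,"tz":-100,"wx":0,"wy":0,"wz":0,"gripper":1},
    {"tx":0,"ty":-90,"tz":-100,"wx":0,"wy":0,"wz":0,"gripper":1},
    {"tx":0,"ty":-120,"tz":-100,"wx":0,"wy":0,"wz":0,"gripper":1},
  ],
)

```text
time: 7.52
position: [0.4545, -0.0679, 0.1866]
tool_rot: [3.11, 0.433, 0.006]
ft_force: [-0.2, 1.2, 0.2]
grip_width: 0.919
grip_force: 0.0
```

```bash
python3 - <<'E'
from h import *
for i in range(4): cam('top')
go(.469,.0025,.1)
d=look('w3.png',('punch_round_thin','tray_square_large','punch_square_thick','tray_square_small'))
print([w2pix(d,p).round() for p in [(.639,-.133,.012),(.469,.0025,.064),(.473,-.004,.012),(.486,-.186,.064),(.656,.116,.012)]])
E
```

```text
t 7.72 p [ 0.4539 -0.0702  0.1849] yaw -1.293 dxyz [ 34.4 -65.9  84.8] w [ 0.0019 -0.0004  0.    ] F [-0.4 -0.1 -0.2] g 0.988
punch_round_thin 0.57 [417. 172. 459. 202.] [ 0.4855 -0.1903]
tray_square_large 0.92 [363.   0. 493.  89.] [ 0.6119 -0.137 ]
punch_square_thick 0.96 [216. 123. 279. 186.] [0.4645 0.0039]
tray_square_small 0.67 [208.  99. 299. 192.] [0.4711 0.0032]
tray_square_small 0.29 [  3.  67.  97. 168.] [0.4416 0.2104]
[array([435.,  13.]), array([243., 155.]), array([261., 146.]), array([446., 193.]), array([173., -98.])]
```

View pics/w3.png

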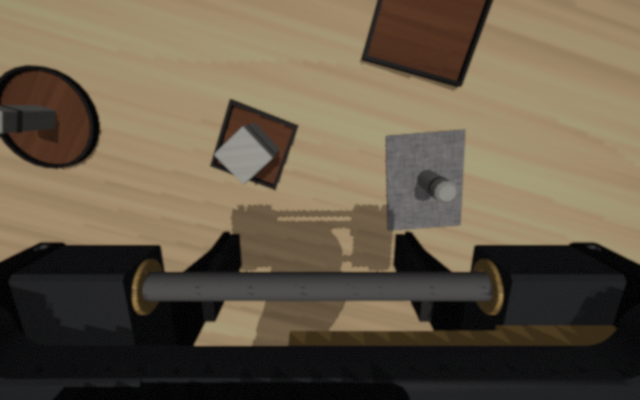

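The thin round punch stands upright on the pad, with its top at (445,190). The thick square's top is at (245,154) in the small tray, whose corners are at (232,100), (298,125), (275,189) and (211,165).

```bash
python3 - <<'E'
from h import *
d=cam('wrist')
blob(d,(205,95,300,195),.064)
corners(d,[(232,100),(298,125),(275,189),(211,165)],.012)
t=cam('top')
# refine tray centres in top image via bbox mean at rim
for n in ('tray_square_large','tray_square_small','tray_round_small','tray_round_large'):
    for b in vision.spot_in('top',n)[:1]:
        x=b['bbox'];W=[pix2w(t,x[0],x[1],.012)[:2],pix2w(t,x[2],x[3],.012)[:2]];print(n,np.round(x,1),np.round((W[0]+W[1])/2,4),np.round(W[0]-W[1],3))
cv2.imwrite('pics/top1.png',cv2.resize(t['color'][100:260,240:440],None,fx=3.9,fy=3.7,interpolation=cv2.INTER_CUBIC))
go(.469,.0025,.1,1.013-np.pi/2)
E
```

```text
blob n 1671 mean px [240.85996409 155.12028725] w [0.4687 0.003 ] rect c [468.5   3. ] size [36.6 36.5] ang 1.011
corners c [0.471  0.0017] edges [0.071 0.073 0.072 0.072] angs [1.489 1.478 1.47  1.452]
tray_square_large [386.4 140.6 426.9 178.9] [ 0.6349 -0.1308] [0.101 0.112]
tray_square_small [341.  200.8 372.5 230. ] [0.4802 0.0008] [0.076 0.087]
tray_round_small [302.8 139.6 331.4 162.7] [0.6516 0.1127] [0.061 0.08 ]
tray_round_large [259.1 208.6 297.  245.1] [0.4433 0.2121] [0.095 0.105]
t 8.27 p [ 0.4539 -0.0707  0.1844] yaw -1.295 dxyz [ 34.4 -66.3  84.4] w [-3.000e-04  0.000e+00 -7.376e-01] F [-0.4 -0.  -0.6] g 1.0
```

View pics/top1.png

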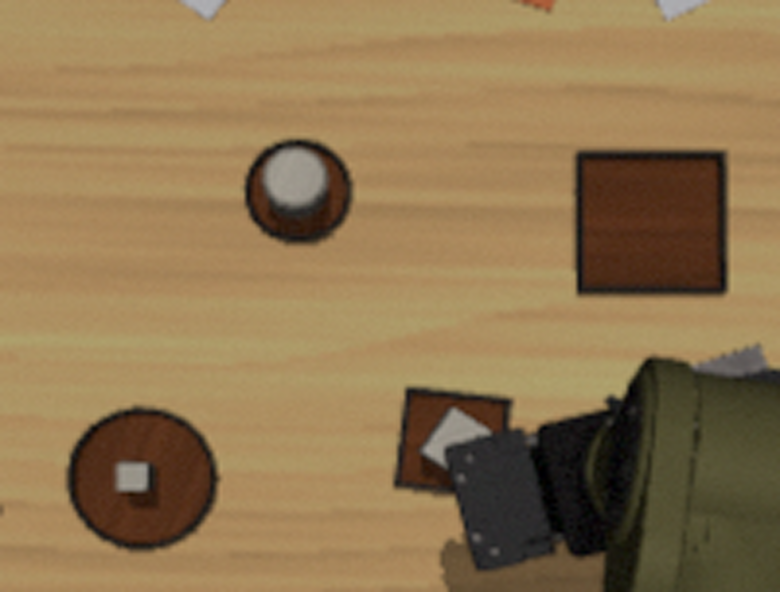

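The large square tray is now empty and upright in the image, centred at about (407,160). The thick square and round punches are unchanged.

>>> jog_arm(
  increments=[
    {"tx":15,"ty":-30,"tz":0,"wx":0,"wy":0,"wz":-0.12,"gripper":1},
    {"tx":30,"ty":-60,"tz":0,"wx":0,"wy":0,"wz":-0.24,"gripper":1},
    {"tx":34,"ty":-66,"tz":10,"wx":0,"wy":0,"wz":-0.36,"gripper":1},
    {"tx":34,"ty":-66,"tz":30,"wx":0,"wy":0,"wz":-0.48,"gripper":1},
    {"tx":34,"ty":-66,"tz":50,"wx":0,"wy":0,"wz":-0.6,"gripper":1},
  ],
)

```text
time: 8.68
position: [0.4696, 0.0033, 0.1347]
tool_rot: [2.838, 1.343, 0.003]
ft_force: [-0.5, -0.1, 0.3]
grip_width: 0.998
grip_force: 0.0
```

```bash
cat > trays.py <<'E'
from h import *
t=cam('top');im=cv2.imread('pics/top0.png')
m=(cv2.cvtColor(im,cv2.COLOR_BGR2GRAY)<85).astype(np.uint8)
for n,(l,tp,r,b) in dict(sqL=(380,132,434,186),sqS=(336,198,380,240),rS=(296,130,338,170),rL=(250,202,302,252)).items():
    s=cv2.resize(m[tp:b,l:r],None,fx=1,fy=1);c=max(cv2.findContours(s,cv2.RETR_EXTERNAL,cv2.CHAIN_APPROX_NONE)[0],key=cv2.contourArea)
    W=np.array([pix2w(t,x+l,y+tp,.012)[:2]*1000 for x,y in c[:,0]],np.float32)
    rc=cv2.minAreaRect(W);ce=cv2.minEnclosingCircle(W)
    print(n,np.round(rc[0],1),np.round(rc[1],1),round(np.deg2rad(rc[2]),3),'circ',np.round(ce[0],1),round(ce[1],1))
E
python3 trays.py; python3 - <<'E'
from h import *
cam('top');cam('top');go(.4687,.003,.026,1.011-np.pi/2)
E
```

```text
sqL [ 634.2 -130.7] [103.7 106.2] 0.028 circ [ 634.2 -130.6] 72.5
sqS [468.7   3.2] [74.2 75.5] 1.48 circ [469.    3.8] 50.0
rS [650.5 115.7] [73.9 70.7] 0.028 circ [650.4 114.7] 38.9
rL [437.3 217.3] [103.9 100.9] 1.137 circ [437.3 217.2] 52.3
t 8.83 p [0.4674 0.0024 0.1335] yaw -0.698 dxyz [  1.5   0.9 107.5] w [-0.0029  0.0014 -0.138 ] F [ 0.4 -0.1  0.2] g 1.002
```

>>> jog_arm(
  grip_force=45,
  increments=[
    {"tx":1.5,"ty":1,"tz":10,"wx":0,"wy":0,"wz":-0.1,"gripper":1},
    {"tx":1.5,"ty":1,"tz":40,"wx":0,"wy":0,"wz":-0.138,"gripper":1},
    {"tx":1.5,"ty":1,"tz":75,"wx":0,"wy":0,"wz":-0.138,"gripper":0.7},
    {"tx":1.5,"ty":1,"tz":98,"wx":0,"wy":0,"wz":-0.138,"gripper":0.7},
    {"tx":1.5,"ty":1,"tz":107,"wx":0,"wy":0,"wz":-0.138,"gripper":0.7},
  ],
)

```text
time: 9.25
position: [0.4689, 0.0024, 0.0257]
tool_rot: [-2.748, -1.519, 0.004]
ft_force: [-0.0, 0.1, 0.2]
grip_width: 0.853
grip_force: 0.0
```

```bash
python3 - <<'E'
from h import *
cam('top');cam('top');cam('top');go(.4687,.003,.026,1.011-np.pi/2)
E
```

```text
t 9.4 p [0.4712 0.0027 0.0285] yaw -0.559 dxyz [-1.1 -2.3  2.5] w [ 0.0006 -0.0006  0.0009] F [ 0.1 -0.1 -0.7] g 0.743
```

>>> jog_arm(
  increments=[
    {"tx":-1,"ty":-2,"tz":2,"wx":0,"wy":0,"wz":0,"gripper":0.3},
    {"tx":-1,"ty":-2,"tz":2,"wx":0,"wy":0,"wz":0,"gripper":0.3},
    {"tx":-1,"ty":-2,"tz":2,"wx":0,"wy":0,"wz":0,"gripper":0.3},
    {"tx":-1,"ty":-2,"tz":2,"wx":0,"wy":0,"wz":0,"gripper":0.3},
    {"tx":-1,"ty":-2,"tz":2,"wx":0,"wy":0,"wz":0,"gripper":0.3},
  ],
)

```text
time: 9.82
position: [0.4682, 0.0031, 0.0263]
tool_rot: [2.747, 1.524, 0.0]
ft_force: [-2.1, 0.5, 5.5]
grip_width: 0.433
grip_force: 45.0
```

```bash
python3 - <<'E'
from h import *
cam('top');cam('top');print(ctrl.get_state()['grip_force']);go(.636,-.131,.0765,0)
E
```

```text
44.987626313231885
t 9.92 p [0.4682 0.0031 0.0263] yaw -0.557 dxyz [-25.1 213.4 -50.2] w [ 1.000e-04  4.000e-04 -5.571e-01] F [-2.6  0.5  6.1] g 0.438
```

>>> jog_arm(
  increments=[
    {"tx":0,"ty":0,"tz":-15,"wx":0,"wy":0,"wz":0,"gripper":0.3},
    {"tx":0,"ty":0,"tz":-40,"wx":0,"wy":0,"wz":0,"gripper":0.3},
    {"tx":-2,"ty":15,"tz":-50,"wx":0,"wy":0,"wz":-0.05,"gripper":0.3},
    {"tx":-5,"ty":45,"tz":-50,"wx":0,"wy":0,"wz":-0.15,"gripper":0.3},
    {"tx":-9,"ty":80,"tz":-50,"wx":0,"wy":0,"wz":-0.25,"gripper":0.3},
  ],
)

```text
time: 10.33
position: [0.5307, -0.0463, 0.0756]
tool_rot: [2.528, 1.865, -0.002]
ft_force: [0.6, 0.5, -6.0]
grip_width: 0.432
grip_force: 45.0
```

```bash
python3 - <<'E'
from h import *
go(.636,-.131,.0765,0)
E
```

```text
t 10.33 p [ 0.5307 -0.0463  0.0756] yaw -0.299 dxyz [-49.8 125.6  -0.9] w [-0.0006  0.0013 -0.2995] F [ 0.6  0.5 -6. ] g 0.432
```

>>> jog_arm(
  increments=[
    {"tx":-14,"ty":35,"tz":0,"wx":0,"wy":0,"wz":-0.1,"gripper":0.3},
    {"tx":-28,"ty":70,"tz":0,"wx":0,"wy":0,"wz":-0.2,"gripper":0.3},
    {"tx":-40,"ty":102,"tz":0,"wx":0,"wy":0,"wz":-0.3,"gripper":0.3},
    {"tx":-48,"ty":120,"tz":0,"wx":0,"wy":0,"wz":-0.3,"gripper":0.3},
    {"tx":-50,"ty":126,"tz":10,"wx":0,"wy":0,"wz":-0.3,"gripper":0.3},
  ],
)

```text
time: 10.75
position: [0.639, -0.1376, 0.0653]
tool_rot: [2.232, 2.206, 0.001]
ft_force: [0.2, -1.3, -5.8]
grip_width: 0.43
grip_force: 45.0
```

```bash
python3 - <<'E'
from h import *
for i in range(3):cam('top')
d=look('w4.png',('tray_square_large','punch_square_thick'))
go(.636,-.131,.0265,0)
E
```

```text
tray_square_large 0.57 [243. 139. 398. 265.] [ 0.6365 -0.1202]
punch_square_thick 0.58 [274. 205. 362. 319.] [ 0.6342 -0.155 ]
punch_square_thick 0.43 [ 66. 208. 184. 340.] [ 0.5036 -0.164 ]
t 11.05 p [ 0.6352 -0.131   0.0651] yaw -0.005 dxyz [ 0.   0.9 38.6] w [-0.0015 -0.0006 -0.0052] F [-0.8 -0.1 -5.9] g 0.437
```

View pics/w4.png

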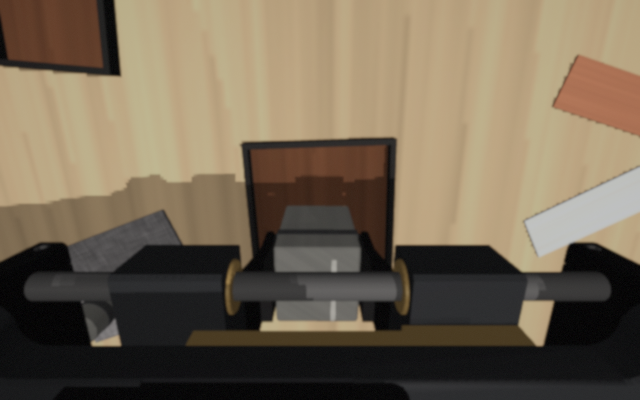

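The held thick square punch is over the large square tray. The tray's far rim corners show at (245,142) and (396,139).

```bash
python3 - <<'E'
from h import *
d=cam('wrist')
for p in [(243,142),(397,139),(320,140)]: print(pix2w(d,*p,.012).round(4))
go(.636,-.131,.0265,0)
E
```

```text
[ 0.5857 -0.0773  0.012 ]
[ 0.6892 -0.0757  0.012 ]
[ 0.6376 -0.0762  0.012 ]
t 11.1 p [ 0.6355 -0.1313  0.0656] yaw -0.005 dxyz [ 0.3  0.5 39.1] w [-0.0006 -0.0001 -0.0053] F [-0.5 -0.3 -5.6] g 0.435
```

>>> jog_arm(
  increments=[
    {"tx":1,"ty":1,"tz":15,"wx":0,"wy":0,"wz":0,"gripper":0.3},
    {"tx":1,"ty":1,"tz":28,"wx":0,"wy":0,"wz":0,"gripper":0.3},
    {"tx":1,"ty":1,"tz":34,"wx":0,"wy":0,"wz":0,"gripper":0.3},
    {"tx":1,"ty":1,"tz":36,"wx":0,"wy":0,"wz":0,"gripper":0.3},
    {"tx":1,"ty":1,"tz":36,"wx":0,"wy":0,"wz":0,"gripper":0.3},
  ],
)

```text
time: 11.52
position: [0.6361, -0.1316, 0.0279]
tool_rot: [-2.227, -2.212, 0.002]
ft_force: [-0.6, -0.1, -6.2]
grip_width: 0.436
grip_force: 45.0
```

>>> jog_arm(
  increments=[
    {"tx":0,"ty":0,"tz":1,"wx":0,"wy":0,"wz":0,"gripper":0.3},
    {"tx":0,"ty":0,"tz":2,"wx":0,"wy":0,"wz":0,"gripper":0.3},
    {"tx":0,"ty":0,"tz":2,"wx":0,"wy":0,"wz":0,"gripper":0.3},
    {"tx":0,"ty":0,"tz":2,"wx":0,"wy":0,"wz":0,"gripper":0.3},
    {"tx":0,"ty":0,"tz":2,"wx":0,"wy":0,"wz":0,"gripper":0.3},
  ],
)

```text
time: 11.93
position: [0.6375, -0.1318, 0.0279]
tool_rot: [2.229, 2.213, 0.0]
ft_force: [-0.7, 0.3, -6.0]
grip_width: 0.433
grip_force: 45.0
```

>>> jog_arm(
  increments=[
    {"tx":0,"ty":0,"tz":0.5,"wx":0,"wy":0,"wz":0,"gripper":0.3},
    {"tx":0,"ty":0,"tz":1,"wx":0,"wy":0,"wz":0,"gripper":0.3},
    {"tx":0,"ty":0,"tz":1.5,"wx":0,"wy":0,"wz":0,"gripper":0.3},
    {"tx":0,"ty":0,"tz":1.5,"wx":0,"wy":0,"wz":0,"gripper":0.3},
    {"tx":0,"ty":0,"tz":1.5,"wx":0,"wy":0,"wz":0,"gripper":0.3},
  ],
)

```text
time: 12.35
position: [0.6374, -0.1317, 0.0264]
tool_rot: [2.229, 2.213, -0.0]
ft_force: [-1.6, 0.2, -2.5]
grip_width: 0.429
grip_force: 45.0
```

>>> jog_arm(
  increments=[
    {"tx":0,"ty":0,"tz":0.5,"wx":0,"wy":0,"wz":0,"gripper":0.3},
    {"tx":0,"ty":0,"tz":0.5,"wx":0,"wy":0,"wz":0,"gripper":1},
    {"tx":0,"ty":0,"tz":0.5,"wx":0,"wy":0,"wz":0,"gripper":1},
    {"tx":0,"ty":0,"tz":0.5,"wx":0,"wy":0,"wz":0,"gripper":1},
    {"tx":0,"ty":0,"tz":-10,"wx":0,"wy":0,"wz":0,"gripper":1},
  ],
)

```text
time: 12.77
position: [0.6363, -0.1315, 0.0348]
tool_rot: [-2.228, -2.212, 0.002]
ft_force: [-0.9, 0.0, -1.5]
grip_width: 0.653
grip_force: 0.0
```

>>> jog_arm(
  increments=[
    {"tx":0,"ty":0,"tz":-30,"wx":0,"wy":0,"wz":0,"gripper":1},
    {"tx":0,"ty":0,"tz":-70,"wx":0,"wy":0,"wz":0,"gripper":1},
    {"tx":0,"ty":0,"tz":-110,"wx":0,"wy":0,"wz":0,"gripper":1},
    {"tx":25,"ty":-19,"tz":-135,"wx":0,"wy":0,"wz":0,"gripper":1},
    {"tx":58,"ty":-44,"tz":-140,"wx":0,"wy":0,"wz":0,"gripper":1},
  ],
)

```text
time: 13.18
position: [0.5981, -0.0761, 0.1827]
tool_rot: [2.229, 2.2, 0.01]
ft_force: [1.0, 1.1, 0.8]
grip_width: 0.976
grip_force: 0.0
```

>>> jog_arm(
  increments=[
    {"tx":33,"ty":-25,"tz":0,"wx":0,"wy":0,"wz":0,"gripper":1},
    {"tx":66,"ty":-50,"tz":0,"wx":0,"wy":0,"wz":0,"gripper":1},
    {"tx":99,"ty":-75,"tz":0,"wx":0,"wy":0,"wz":0,"gripper":1},
    {"tx":132,"ty":-100,"tz":0,"wx":0,"wy":0,"wz":0,"gripper":1},
    {"tx":165,"ty":-125,"tz":0,"wx":0,"wy":0,"wz":0,"gripper":1},
  ],
)

```text
time: 13.6
position: [0.4688, 0.0942, 0.1769]
tool_rot: [2.227, 2.213, 0.001]
ft_force: [0.6, 0.7, 0.4]
grip_width: 1.002
grip_force: 0.0
```

>>> jog_arm(
  increments=[
    {"tx":30,"ty":-20,"tz":0,"wx":0,"wy":0,"wz":0,"gripper":1},
    {"tx":39,"ty":-28,"tz":0,"wx":0,"wy":0,"wz":0,"gripper":1},
    {"tx":39,"ty":-28,"tz":0,"wx":0,"wy":0,"wz":0,"gripper":1},
    {"tx":39,"ty":-28,"tz":0,"wx":0,"wy":0,"wz":0,"gripper":1},
    {"tx":39,"ty":-28,"tz":0,"wx":0,"wy":0,"wz":0,"gripper":1},
  ],
)

```text
time: 14.02
position: [0.4433, 0.1303, 0.1765]
tool_rot: [2.23, 2.211, 0.001]
ft_force: [0.6, -1.0, -0.2]
grip_width: 1.004
grip_force: 0.0
```

```bash
python3 - <<'E'
from h import *
for i in range(3):cam('top')
d=look('w5.png',('tray_round_large','punch_square_thin','tray_square_small'))
print(w2pix(d,(.44,.219,.064)).round())
go(.44,.219,.026,0)
u,v=w2pix(d,(.44,.219,.064)).astype(int);blob(d,(u-30,v-30,u+30,v+30),.064)
E
```

```text
tray_round_large 0.63 [260.  34. 365. 150.] [0.4394 0.22  ]
tray_round_large 0.37 [309. 250. 377. 316.] [0.4728 0.0085]
punch_square_thin 0.64 [299.  74. 324. 104.] [0.4391 0.2217]
tray_square_small 0.55 [308. 251. 378. 315.] [0.4719 0.0081]
[312.  91.]
t 14.37 p [0.4424 0.1312 0.1759] yaw -0.008 dxyz [ 87.7  -3.  149.9] w [-0.0005 -0.0004 -0.008 ] F [0.7 0.1 0.2] g 0.996
blob n 576 mean px [311.69965278  87.90451389] w [0.4396 0.2211] rect c [439.5 221. ] size [18.6 18.8] ang 1.562
```

View pics/w5.png

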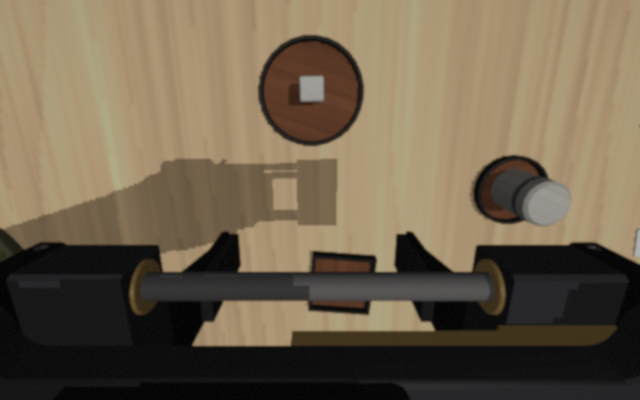

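The thin square punch's top is at (312,88) in the large round tray. The thick round is at (545,203), and the now empty small square tray at (343,283).

>>> jog_arm(
  grip_force=25,
  increments=[
    {"tx":38,"ty":-1,"tz":0,"wx":0,"wy":0,"wz":0,"gripper":0.7},
    {"tx":72,"ty":-3,"tz":10,"wx":0,"wy":0,"wz":0,"gripper":0.7},
    {"tx":89,"ty":-3,"tz":40,"wx":0,"wy":0,"wz":0,"gripper":0.7},
    {"tx":89,"ty":-3,"tz":75,"wx":0,"wy":0,"wz":0,"gripper":0.7},
    {"tx":89,"ty":-3,"tz":100,"wx":0,"wy":0,"wz":0,"gripper":0.7},
  ],
)

```text
time: 14.78
position: [0.4388, 0.2219, 0.074]
tool_rot: [-2.225, -2.216, 0.001]
ft_force: [-0.6, -1.1, -0.6]
grip_width: 0.736
grip_force: 0.0
```

>>> jog_arm(
  increments=[
    {"tx":0,"ty":0,"tz":25,"wx":0,"wy":0,"wz":0,"gripper":0.6},
    {"tx":0,"ty":0,"tz":42,"wx":0,"wy":0,"wz":0,"gripper":0.6},
    {"tx":0,"ty":0,"tz":50,"wx":0,"wy":0,"wz":0,"gripper":0.6},
    {"tx":0,"ty":0,"tz":50,"wx":0,"wy":0,"wz":0,"gripper":0.6},
    {"tx":0,"ty":0,"tz":50,"wx":0,"wy":0,"wz":0,"gripper":0.6},
  ],
)

```text
time: 15.2
position: [0.44, 0.221, 0.0264]
tool_rot: [-2.229, -2.213, -0.0]
ft_force: [0.5, 0.5, -0.3]
grip_width: 0.606
grip_force: 0.0
```

```bash
python3 - <<'E'
from h import *
for i in range(2):cam('top')
go(.4395,.2205,.026,0)
E
```

```text
t 15.3 p [0.4409 0.2212 0.0273] yaw -0.007 dxyz [-0.7 -1.4  1.3] w [ 0.0023 -0.0006 -0.0073] F [ 0.2 -0.7  0.7] g 0.6
```

>>> jog_arm(
  increments=[
    {"tx":-0.5,"ty":-1,"tz":1,"wx":0,"wy":0,"wz":0,"gripper":0.1},
    {"tx":-0.5,"ty":-1,"tz":1,"wx":0,"wy":0,"wz":0,"gripper":0.1},
    {"tx":-0.5,"ty":-1,"tz":1,"wx":0,"wy":0,"wz":0,"gripper":0.1},
    {"tx":-0.5,"ty":-1,"tz":1,"wx":0,"wy":0,"wz":0,"gripper":0.1},
    {"tx":-0.5,"ty":-1,"tz":1,"wx":0,"wy":0,"wz":0,"gripper":0.1},
  ],
)

```text
time: 15.72
position: [0.4389, 0.2201, 0.0253]
tool_rot: [2.229, 2.213, 0.0]
ft_force: [-0.4, -0.2, -0.0]
grip_width: 0.306
grip_force: 0.0
```

```bash
python3 - <<'E'
from h import *
for i in range(2):cam('top')
print(ctrl.get_state()['grip_force']);go(.47,.003,.0765,-.09)
E
```

```text
24.995008532423526
t 15.82 p [0.4388 0.2202 0.0251] yaw -0.007 dxyz [-216.9   32.7  -51.3] w [0.0003 0.0001 0.083 ] F [0.2 0.8 1.1] g 0.226
```

Gripped, at 19.7 mm. Next it goes to the small square tray.

>>> jog_arm(
  increments=[
    {"tx":0,"ty":0,"tz":-20,"wx":0,"wy":0,"wz":0,"gripper":0.1},
    {"tx":0,"ty":0,"tz":-45,"wx":0,"wy":0,"wz":0,"gripper":0.1},
    {"tx":-20,"ty":3,"tz":-51,"wx":0,"wy":0,"wz":0.02,"gripper":0.1},
    {"tx":-52,"ty":8,"tz":-51,"wx":0,"wy":0,"wz":0.05,"gripper":0.1},
    {"tx":-88,"ty":13,"tz":-51,"wx":0,"wy":0,"wz":0.083,"gripper":0.1},
  ],
)

```text
time: 16.23
position: [0.4513, 0.133, 0.0767]
tool_rot: [2.316, 2.122, 0.003]
ft_force: [1.1, -0.2, -2.0]
grip_width: 0.227
grip_force: 25.0
```

```bash
python3 - <<'E'
from h import *
go(.47,.003,.0765,-.09)
E
```

```text
t 16.23 p [0.4513 0.133  0.0767] yaw -0.087 dxyz [-1.278e+02  3.000e+01  1.000e-01] w [ 0.0015 -0.0009  0.0029] F [ 1.1 -0.2 -2. ] g 0.227
```

>>> jog_arm(
  increments=[
    {"tx":-35,"ty":8,"tz":0,"wx":0,"wy":0,"wz":0,"gripper":0.1},
    {"tx":-70,"ty":16,"tz":0,"wx":0,"wy":0,"wz":0,"gripper":0.1},
    {"tx":-102,"ty":24,"tz":0,"wx":0,"wy":0,"wz":0,"gripper":0.1},
    {"tx":-122,"ty":29,"tz":5,"wx":0,"wy":0,"wz":0,"gripper":0.1},
    {"tx":-128,"ty":30,"tz":15,"wx":0,"wy":0,"wz":0,"gripper":0.1},
  ],
)

```text
time: 16.65
position: [0.4706, -0.0029, 0.0614]
tool_rot: [2.324, 2.11, -0.0]
ft_force: [0.1, -0.5, -2.5]
grip_width: 0.226
grip_force: 25.0
```

```bash
python3 - <<'E'
from h import *
for i in range(4):cam('top')
d=cam('wrist');cv2.imwrite('pics/w6.png',d['color'])
print([w2pix(d,(.47+a,.003+b,.012)).round() for a,b in ((-.0403,-.0335+.067+.007),(.0335,.0403-.007+.0)) ])
go(.47,.003,.026,-.09)
E
```

```text
[array([254., 169.]), array([364., 170.])]
t 16.9 p [0.4692 0.004  0.0609] yaw -0.087 dxyz [-0.9  0.9 34.9] w [-0.0006 -0.0009  0.0027] F [-0.9 -0.8 -0.8] g 0.23
```

View pics/w6.png

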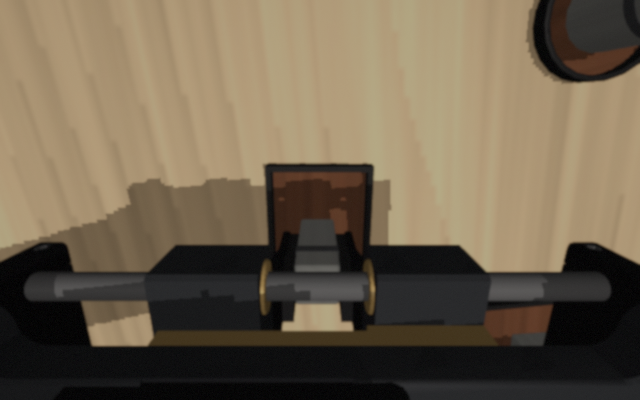

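The tray's far rim corners are at (265,165) and (373,165). The punch, at column 317, is centred and aligned.

```bash
python3 - <<'E'
from h import *
d=cam('wrist')
a,b=[pix2w(d,*p,.012)[:2] for p in [(265,165),(373,165)]];n=(b-a)/np.linalg.norm(b-a)
c=(a+b)/2+.037*np.array([n[1],-n[0]]);print(a,b,np.linalg.norm(b-a),c)
go(c[0],c[1],.026,-.09)
E
```

```text
[0.43780697 0.04551365] [0.51031673 0.03924048] 0.07278061897632619 [0.47087271 0.00551476]
t 16.95 p [0.4694 0.004  0.0612] yaw -0.087 dxyz [ 1.6  1.3 35.2] w [-0.0001 -0.0007  0.0031] F [ 0.3  0.3 -1.8] g 0.226
```

>>> jog_arm(
  increments=[
    {"tx":0,"ty":1,"tz":14,"wx":0,"wy":0,"wz":0,"gripper":0.1},
    {"tx":0,"ty":1,"tz":26,"wx":0,"wy":0,"wz":0,"gripper":0.1},
    {"tx":0,"ty":1,"tz":31,"wx":0,"wy":0,"wz":0,"gripper":0.1},
    {"tx":0,"ty":1,"tz":33,"wx":0,"wy":0,"wz":0,"gripper":0.1},
    {"tx":0,"ty":1,"tz":33,"wx":0,"wy":0,"wz":0,"gripper":0.1},
  ],
)

```text
time: 17.37
position: [0.4699, 0.0025, 0.0275]
tool_rot: [-2.317, -2.12, 0.001]
ft_force: [0.9, -0.5, -1.6]
grip_width: 0.228
grip_force: 25.0
```

>>> jog_arm(
  increments=[
    {"tx":0,"ty":0,"tz":0.5,"wx":0,"wy":0,"wz":0,"gripper":0.1},
    {"tx":0,"ty":0,"tz":1,"wx":0,"wy":0,"wz":0,"gripper":0.1},
    {"tx":0,"ty":0,"tz":1,"wx":0,"wy":0,"wz":0,"gripper":0.1},
    {"tx":0,"ty":0,"tz":1,"wx":0,"wy":0,"wz":0,"gripper":0.1},
    {"tx":0,"ty":0,"tz":1,"wx":0,"wy":0,"wz":0,"gripper":0.1},
  ],
)

```text
time: 17.78
position: [0.4707, 0.0017, 0.0273]
tool_rot: [2.319, 2.119, 0.0]
ft_force: [-0.6, -0.0, -1.5]
grip_width: 0.223
grip_force: 25.0
```

```bash
python3 - <<'E'
from h import *
for i in range(2):cam('top')
go(.47,.004,.0251,-.09)
E
```

```text
t 17.88 p [0.4706 0.0017 0.0272] yaw -0.09 dxyz [ 2.2 -0.8  2.1] w [ 0.0003  0.0002 -0.0001] F [-0.7  0.  -1.5] g 0.231
```

>>> jog_arm(
  increments=[
    {"tx":2,"ty":0,"tz":0,"wx":0,"wy":0,"wz":0,"gripper":0.1},
    {"tx":2,"ty":0,"tz":0.5,"wx":0,"wy":0,"wz":0,"gripper":0.1},
    {"tx":2,"ty":0,"tz":1,"wx":0,"wy":0,"wz":0,"gripper":0.1},
    {"tx":2,"ty":0,"tz":1.5,"wx":0,"wy":0,"wz":0,"gripper":0.1},
    {"tx":2,"ty":0,"tz":2,"wx":0,"wy":0,"wz":0,"gripper":0.1},
  ],
)

```text
time: 18.3
position: [0.4707, 0.0038, 0.0251]
tool_rot: [-2.319, -2.119, 0.0]
ft_force: [-1.7, 0.5, 6.6]
grip_width: 0.229
grip_force: 25.0
```

```bash
python3 - <<'E'
from h import *
for i in range(2):cam('top')
go(.47,.004,.0251,-.09)
E
```

```text
t 18.4 p [0.4706 0.0039 0.0251] yaw -0.09 dxyz [ 0.1 -0.6  0. ] w [-0.0002  0.0002  0.0001] F [-0.9 -0.5  1.2] g 0.227
```

>>> jog_arm(
  increments=[
    {"tx":0,"ty":0,"tz":0,"wx":0,"wy":0,"wz":0,"gripper":1},
    {"tx":0,"ty":0,"tz":0,"wx":0,"wy":0,"wz":0,"gripper":1},
    {"tx":0,"ty":0,"tz":0,"wx":0,"wy":0,"wz":0,"gripper":1},
    {"tx":0,"ty":0,"tz":-15,"wx":0,"wy":0,"wz":0,"gripper":1},
    {"tx":0,"ty":0,"tz":-55,"wx":0,"wy":0,"wz":0,"gripper":1},
  ],
)

```text
time: 18.82
position: [0.4664, 0.0038, 0.0765]
tool_rot: [-2.313, -2.114, 0.008]
ft_force: [0.2, -1.2, 0.7]
grip_width: 0.522
grip_force: 0.0
```

>>> jog_arm(
  increments=[
    {"tx":0,"ty":0,"tz":-40,"wx":0,"wy":0,"wz":0,"gripper":1},
    {"tx":0,"ty":0,"tz":-80,"wx":0,"wy":0,"wz":0,"gripper":1},
    {"tx":8,"ty":35,"tz":-100,"wx":0,"wy":0,"wz":0,"gripper":1},
    {"tx":16,"ty":74,"tz":-100,"wx":0,"wy":0,"wz":0,"gripper":1},
    {"tx":25,"ty":112,"tz":-100,"wx":0,"wy":0,"wz":0,"gripper":1},
  ],
)

```text
time: 19.23
position: [0.5877, 0.0171, 0.1835]
tool_rot: [2.317, 2.11, 0.004]
ft_force: [0.3, -0.6, 1.6]
grip_width: 0.901
grip_force: 0.0
```

>>> jog_arm(
  increments=[
    {"tx":8,"ty":35,"tz":0,"wx":0,"wy":0,"wz":0,"gripper":1},
    {"tx":14,"ty":60,"tz":0,"wx":0,"wy":0,"wz":0,"gripper":1},
    {"tx":14,"ty":60,"tz":0,"wx":0,"wy":0,"wz":0,"gripper":1},
    {"tx":14,"ty":60,"tz":0,"wx":0,"wy":0,"wz":0,"gripper":1},
    {"tx":14,"ty":60,"tz":0,"wx":0,"wy":0,"wz":0,"gripper":1},
  ],
)

```text
time: 19.65
position: [0.6446, 0.0275, 0.1796]
tool_rot: [-2.318, -2.119, 0.002]
ft_force: [0.5, 0.7, 0.4]
grip_width: 1.002
grip_force: 0.0
```

```bash
python3 - <<'E'
from h import *
for i in range(4):cam('top')
d=look('w7.png',('tray_round_small','punch_round_thick'))
u,v=w2pix(d,(.6535,.1175,.064)).astype(int);print(u,v);blob(d,(u-50,v-50,u+50,v+50),.064)
go(.6535,.1175,.026)
E
```

```text
tray_round_small 0.82 [274.  52. 355. 129.] [0.6512 0.1173]
punch_round_thick 0.75 [292.  59. 344. 111.] [0.6544 0.1209]
punch_round_thick 0.26 [123. 200. 173. 243.] [0.4666 0.0033]
317 87
blob n 1946 mean px [317.60020555  84.73227133] w [0.6539 0.1194] rect c [654.2 118.9] size [39.1 39.9] ang 1.481
t 20.0 p [0.6452 0.0268 0.1806] yaw -0.09 dxyz [ 91.2  -0.  154.5] w [ 0.0008  0.0009 -0.    ] F [ 0.4 -0.2 -0.1] g 0.999
```

View pics/w7.png

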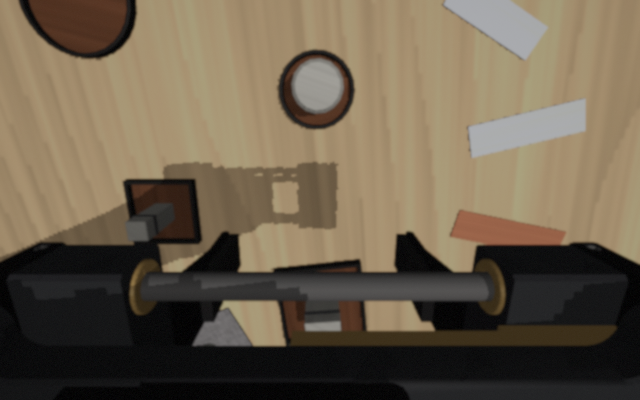

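The thick round punch's top is at (318,85) in the small round tray. The thin square stands in its own tray at (162,212), and the thick square in the large square tray at (322,310).

>>> jog_arm(
  grip_force=45,
  increments=[
    {"tx":38,"ty":0,"tz":0,"wx":0,"wy":0,"wz":0,"gripper":1},
    {"tx":75,"ty":0,"tz":10,"wx":0,"wy":0,"wz":0,"gripper":1},
    {"tx":92,"ty":0,"tz":40,"wx":0,"wy":0,"wz":0,"gripper":1},
    {"tx":92,"ty":0,"tz":70,"wx":0,"wy":0,"wz":0,"gripper":1},
    {"tx":92,"ty":0,"tz":95,"wx":0,"wy":0,"wz":0,"gripper":0.85},
  ],
)

```text
time: 20.42
position: [0.6529, 0.1212, 0.0839]
tool_rot: [-2.315, -2.123, -0.0]
ft_force: [-0.9, -1.1, 0.4]
grip_width: 0.973
grip_force: 0.0
```

>>> jog_arm(
  increments=[
    {"tx":0,"ty":0,"tz":20,"wx":0,"wy":0,"wz":0,"gripper":0.85},
    {"tx":0,"ty":0,"tz":45,"wx":0,"wy":0,"wz":0,"gripper":0.75},
    {"tx":0,"ty":0,"tz":59,"wx":0,"wy":0,"wz":0,"gripper":0.75},
    {"tx":0,"ty":0,"tz":59,"wx":0,"wy":0,"wz":0,"gripper":0.75},
    {"tx":0,"ty":0,"tz":59,"wx":0,"wy":0,"wz":0,"gripper":0.75},
  ],
)

```text
time: 20.83
position: [0.6535, 0.1187, 0.0259]
tool_rot: [-2.319, -2.119, 0.001]
ft_force: [0.2, -0.3, -0.6]
grip_width: 0.76
grip_force: 0.0
```

```bash
python3 - <<'E'
from h import *
for i in range(2):cam('top')
go(.6537,.1185,.026)
E
```

```text
t 20.93 p [0.6549 0.1192 0.0279] yaw -0.09 dxyz [-0.8 -1.1  1.8] w [ 0.0025 -0.0008  0.    ] F [-0.4 -0.3 -0.7] g 0.754
```

>>> jog_arm(
  increments=[
    {"tx":-1,"ty":-1,"tz":1,"wx":0,"wy":0,"wz":0,"gripper":0.3},
    {"tx":-1,"ty":-1,"tz":1,"wx":0,"wy":0,"wz":0,"gripper":0.3},
    {"tx":-1,"ty":-1,"tz":1,"wx":0,"wy":0,"wz":0,"gripper":0.3},
    {"tx":-1,"ty":-1,"tz":1,"wx":0,"wy":0,"wz":0,"gripper":0.3},
    {"tx":-1,"ty":-1,"tz":1,"wx":0,"wy":0,"wz":0,"gripper":0.3},
  ],
)

```text
time: 21.35
position: [0.6533, 0.1178, 0.0256]
tool_rot: [2.319, 2.118, 0.001]
ft_force: [-0.0, -0.4, 1.9]
grip_width: 0.493
grip_force: 45.0
```

```bash
python3 - <<'E'
from h import *
for i in range(2):cam('top')
print(ctrl.get_state()['grip_force']);go(.4385,.2185,.0765)
E
```

```text
44.98392468536622
t 21.45 p [0.6533 0.1179 0.0256] yaw -0.09 dxyz [  80.9 -222.9  -51.2] w [ 0.0013 -0.0001  0.    ] F [0.2 0.5 1.8] g 0.493
```

>>> jog_arm(
  increments=[
    {"tx":0,"ty":0,"tz":-15,"wx":0,"wy":0,"wz":0,"gripper":0.3},
    {"tx":0,"ty":0,"tz":-40,"wx":0,"wy":0,"wz":0,"gripper":0.3},
    {"tx":6,"ty":-17,"tz":-51,"wx":0,"wy":0,"wz":0,"gripper":0.3},
    {"tx":16,"ty":-45,"tz":-51,"wx":0,"wy":0,"wz":0,"gripper":0.3},
    {"tx":28,"ty":-78,"tz":-51,"wx":0,"wy":0,"wz":0,"gripper":0.3},
  ],
)

```text
time: 21.87
position: [0.5777, 0.1518, 0.0765]
tool_rot: [2.322, 2.115, 0.001]
ft_force: [-0.7, 1.5, -6.1]
grip_width: 0.495
grip_force: 45.0
```

>>> jog_arm(
  increments=[
    {"tx":12,"ty":-34,"tz":0,"wx":0,"wy":0,"wz":0,"gripper":0.3},
    {"tx":25,"ty":-69,"tz":0,"wx":0,"wy":0,"wz":0,"gripper":0.3},
    {"tx":37,"ty":-102,"tz":0,"wx":0,"wy":0,"wz":0,"gripper":0.3},
    {"tx":47,"ty":-130,"tz":0,"wx":0,"wy":0,"wz":0,"gripper":0.3},
    {"tx":53,"ty":-145,"tz":5,"wx":0,"wy":0,"wz":0,"gripper":0.3},
  ],
)

```text
time: 22.28
position: [0.4327, 0.2202, 0.0708]
tool_rot: [-2.314, -2.124, 0.006]
ft_force: [-0.2, 0.3, -6.5]
grip_width: 0.495
grip_force: 45.0
```

```bash
python3 - <<'E'
from h import *
for i in range(5):cam('top')
d=cam('wrist')
# far arc of tray: predicted vs seen dark rim along columns
g=cv2.cvtColor(d['color'],cv2.COLOR_BGR2GRAY)
cv2.imwrite('pics/w8.png',d['color'])
a=np.linspace(.3,np.pi-.3,9);P=[w2pix(d,(.4385+.052*np.cos(x),.2185+.052*np.sin(x),.012)).round() for x in a]
print([tuple(map(int,p)) for p in P])
go(.4385,.2185,.026)
E
```

```text
[(384, 187), (373, 168), (356, 153), (334, 144), (311, 143), (288, 148), (268, 161), (255, 179), (248, 199)]
t 22.58 p [0.4384 0.218  0.0711] yaw -0.091 dxyz [ 0.6  0.  45.1] w [ 0.0001  0.0004 -0.    ] F [ 0.  -0.2 -6.5] g 0.498
```

View pics/w8.png

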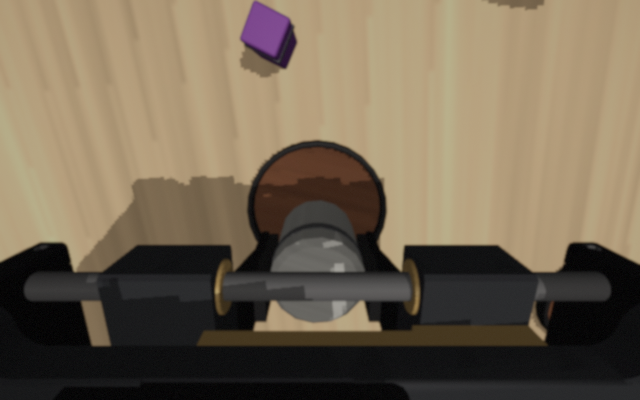

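The tray arc I see peaks at (316,141) and spans columns 248 to 385. That fits the prediction, so the punch is centred.

>>> jog_arm(
  increments=[
    {"tx":0,"ty":0,"tz":16,"wx":0,"wy":0,"wz":0,"gripper":0.3},
    {"tx":0,"ty":0,"tz":31,"wx":0,"wy":0,"wz":0,"gripper":0.3},
    {"tx":0,"ty":0,"tz":39,"wx":0,"wy":0,"wz":0,"gripper":0.3},
    {"tx":0,"ty":0,"tz":42,"wx":0,"wy":0,"wz":0,"gripper":0.3},
    {"tx":0,"ty":0,"tz":42,"wx":0,"wy":0,"wz":0,"gripper":0.3},
  ],
)

```text
time: 23.0
position: [0.4376, 0.2182, 0.0283]
tool_rot: [-2.319, -2.118, 0.002]
ft_force: [-0.4, -0.6, -7.3]
grip_width: 0.494
grip_force: 45.0
```

```bash
python3 - <<'E'
from h import *
for i in range(5):cam('top')
go(.4385,.2185,.0256)
E
```

```text
t 23.25 p [0.4385 0.219  0.0298] yaw -0.09 dxyz [-0.5 -0.   4.2] w [ 0.0014 -0.0004  0.    ] F [ 0.6 -0.4 -7.3] g 0.494
```

>>> jog_arm(
  increments=[
    {"tx":0,"ty":0,"tz":1,"wx":0,"wy":0,"wz":0,"gripper":0.3},
    {"tx":0,"ty":0,"tz":2,"wx":0,"wy":0,"wz":0,"gripper":0.3},
    {"tx":0,"ty":0,"tz":3,"wx":0,"wy":0,"wz":0,"gripper":0.3},
    {"tx":0,"ty":0,"tz":3.5,"wx":0,"wy":0,"wz":0,"gripper":0.3},
    {"tx":0,"ty":0,"tz":4,"wx":0,"wy":0,"wz":0,"gripper":0.3},
  ],
)

```text
time: 23.67
position: [0.4378, 0.2186, 0.0255]
tool_rot: [2.319, 2.119, -0.001]
ft_force: [-4.4, -2.0, 5.8]
grip_width: 0.494
grip_force: 45.0
```

```bash
python3 - <<'E'
from h import *
for i in range(3):cam('top')
go(.4385,.2185,.0256)
E
```

```text
t 23.82 p [0.4378 0.2186 0.0255] yaw -0.09 dxyz [-0.   0.7 -0.1] w [-0.      0.0008  0.    ] F [-3.4 -2.1  4.7] g 0.496
```

>>> jog_arm(
  increments=[
    {"tx":0,"ty":0,"tz":0,"wx":0,"wy":0,"wz":0,"gripper":1},
    {"tx":0,"ty":0,"tz":0,"wx":0,"wy":0,"wz":0,"gripper":1},
    {"tx":0,"ty":0,"tz":0,"wx":0,"wy":0,"wz":0,"gripper":1},
    {"tx":0,"ty":0,"tz":-10,"wx":0,"wy":0,"wz":0,"gripper":1},
    {"tx":0,"ty":0,"tz":-45,"wx":0,"wy":0,"wz":0,"gripper":1},
  ],
)

```text
time: 24.23
position: [0.4348, 0.2172, 0.0673]
tool_rot: [-2.315, -2.117, 0.011]
ft_force: [1.1, -0.6, 0.5]
grip_width: 0.787
grip_force: 0.0
```

>>> jog_arm(
  increments=[
    {"tx":0,"ty":0,"tz":-40,"wx":0,"wy":0,"wz":0,"gripper":1},
    {"tx":0,"ty":0,"tz":-80,"wx":0,"wy":0,"wz":0,"gripper":1},
    {"tx":-30,"ty":6,"tz":-100,"wx":0,"wy":0,"wz":0,"gripper":1},
    {"tx":-68,"ty":14,"tz":-100,"wx":0,"wy":0,"wz":0,"gripper":1},
    {"tx":-108,"ty":23,"tz":-100,"wx":0,"wy":0,"wz":0,"gripper":1},
  ],
)

```text
time: 24.65
position: [0.4526, 0.1097, 0.1731]
tool_rot: [2.311, 2.121, 0.007]
ft_force: [1.2, -1.1, -1.0]
grip_width: 0.993
grip_force: 0.0
```

>>> jog_arm(
  increments=[
    {"tx":-40,"ty":8,"tz":0,"wx":0,"wy":0,"wz":0,"gripper":0.7},
    {"tx":-80,"ty":17,"tz":0,"wx":0,"wy":0,"wz":0,"gripper":0.7},
    {"tx":-120,"ty":26,"tz":0,"wx":0,"wy":0,"wz":0,"gripper":0.7},
    {"tx":-160,"ty":34,"tz":0,"wx":0,"wy":0,"wz":0,"gripper":0.7},
    {"tx":-200,"ty":43,"tz":0,"wx":0,"wy":0,"wz":0,"gripper":0.7},
  ],
)

```text
time: 25.07
position: [0.4763, -0.0959, 0.1713]
tool_rot: [2.317, 2.118, 0.001]
ft_force: [1.0, 0.6, 0.6]
grip_width: 0.737
grip_force: 0.0
```

```bash
python3 - <<'E'
from h import *
for i in range(3):cam('top')
t=cam('top');blob(t,(262,215,292,240),.064);cv2.imwrite('pics/top2.png',t['color'])
d=look('w9.png',('punch_round_thin',))
go(.4866,-.186,.1)
E
```

```text
blob n 177 mean px [273.9039548  228.90960452] w [0.4381 0.2178] rect c [437.9 217.6] size [36.2 36.3] ang 0.029
punch_round_thin 0.7 [321. 249. 345. 271.] [ 0.4859 -0.1737]
t 25.37 p [ 0.4762 -0.0925  0.1705] yaw -0.088 dxyz [-92.3  18.5  70.5] w [ 0.0007 -0.0004  0.    ] F [-0.4  0.8 -0. ] g 0.702
```

>>> jog_arm(
  grip_force=25,
  increments=[
    {"tx":-38,"ty":8,"tz":0,"wx":0,"wy":0,"wz":0,"gripper":0.7},
    {"tx":-74,"ty":15,"tz":10,"wx":0,"wy":0,"wz":0,"gripper":0.7},
    {"tx":-92,"ty":18.5,"tz":35,"wx":0,"wy":0,"wz":0,"gripper":0.7},
    {"tx":-92,"ty":18.5,"tz":60,"wx":0,"wy":0,"wz":0,"gripper":0.7},
    {"tx":-92,"ty":18.5,"tz":70,"wx":0,"wy":0,"wz":0,"gripper":0.7},
  ],
)

```text
time: 25.78
position: [0.4845, -0.1862, 0.0974]
tool_rot: [-2.316, -2.117, 0.002]
ft_force: [-1.3, 0.8, -0.1]
grip_width: 0.7
grip_force: 0.0
```

```bash
python3 - <<'E'
from h import *
for i in range(4):cam('top')
go(.4866,-.186,.026,-.09)
E
```

```text
t 25.98 p [ 0.4871 -0.1855  0.1011] yaw -0.087 dxyz [-0.5 -0.5 75.1] w [0.0012 0.0001 0.0033] F [-0.1 -0.4 -0.1] g 0.701
```

>>> jog_arm(
  increments=[
    {"tx":-0.5,"ty":-0.5,"tz":28,"wx":0,"wy":0,"wz":0,"gripper":0.7},
    {"tx":-0.5,"ty":-0.5,"tz":55,"wx":0,"wy":0,"wz":0,"gripper":0.6},
    {"tx":-0.5,"ty":-0.5,"tz":70,"wx":0,"wy":0,"wz":0,"gripper":0.5},
    {"tx":-0.5,"ty":-0.5,"tz":75,"wx":0,"wy":0,"wz":0,"gripper":0.5},
    {"tx":-0.5,"ty":-0.5,"tz":75,"wx":0,"wy":0,"wz":0,"gripper":0.5},
  ],
)

```text
time: 26.4
position: [0.4859, -0.1869, 0.0254]
tool_rot: [-2.317, -2.121, -0.0]
ft_force: [-0.3, -0.3, -0.2]
grip_width: 0.524
grip_force: 0.0
```

```bash
python3 - <<'E'
from h import *
for i in range(3):cam('top')
go(.4866,-.186,.0255,-.09)
E
```

```text
t 26.55 p [ 0.4872 -0.188   0.027 ] yaw -0.089 dxyz [ 1.9 -0.8  1.5] w [0.0032 0.0013 0.0007] F [-0.3  0.2 -0.1] g 0.51
```

>>> jog_arm(
  increments=[
    {"tx":0,"ty":0,"tz":1.5,"wx":0,"wy":0,"wz":0,"gripper":0.1},
    {"tx":0,"ty":0,"tz":1.5,"wx":0,"wy":0,"wz":0,"gripper":0.1},
    {"tx":0,"ty":0,"tz":1.5,"wx":0,"wy":0,"wz":0,"gripper":0.1},
    {"tx":0,"ty":0,"tz":1.5,"wx":0,"wy":0,"wz":0,"gripper":0.1},
    {"tx":0,"ty":0,"tz":1.5,"wx":0,"wy":0,"wz":0,"gripper":0.1},
  ],
)

```text
time: 26.97
position: [0.4858, -0.1879, 0.0238]
tool_rot: [2.319, 2.119, 0.0]
ft_force: [0.3, -0.3, 1.2]
grip_width: 0.24
grip_force: 25.0
```

```bash
python3 - <<'E'
from h import *
for i in range(2):cam('top')
print(ctrl.get_state()['grip_force']);go(.652,.1165,.0765,-.09)
E
```

```text
24.959345828229402
t 27.07 p [ 0.4858 -0.1879  0.0238] yaw -0.09 dxyz [318.1 138.2 -52.7] w [ 0.0005  0.0003 -0.    ] F [ 0.1 -0.1  1.5] g 0.243
```

>>> jog_arm(
  increments=[
    {"tx":0,"ty":0,"tz":-20,"wx":0,"wy":0,"wz":0,"gripper":0.1},
    {"tx":0,"ty":0,"tz":-45,"wx":0,"wy":0,"wz":0,"gripper":0.1},
    {"tx":20,"ty":9,"tz":-53,"wx":0,"wy":0,"wz":0,"gripper":0.1},
    {"tx":50,"ty":22,"tz":-53,"wx":0,"wy":0,"wz":0,"gripper":0.1},
    {"tx":85,"ty":37,"tz":-53,"wx":0,"wy":0,"wz":0,"gripper":0.1},
  ],
)

```text
time: 27.48
position: [0.5299, -0.1083, 0.077]
tool_rot: [2.323, 2.112, -0.002]
ft_force: [1.0, -0.1, -2.3]
grip_width: 0.245
grip_force: 24.9
```

>>> jog_arm(
  increments=[
    {"tx":34,"ty":15,"tz":0,"wx":0,"wy":0,"wz":0,"gripper":0.1},
    {"tx":68,"ty":30,"tz":0,"wx":0,"wy":0,"wz":0,"gripper":0.1},
    {"tx":102,"ty":45,"tz":0,"wx":0,"wy":0,"wz":0,"gripper":0.1},
    {"tx":136,"ty":60,"tz":0,"wx":0,"wy":0,"wz":0,"gripper":0.1},
    {"tx":170,"ty":74,"tz":0,"wx":0,"wy":0,"wz":0,"gripper":0.1},
  ],
)

```text
time: 27.9
position: [0.6192, 0.0575, 0.0757]
tool_rot: [-2.319, -2.118, 0.002]
ft_force: [0.4, 0.1, -2.1]
grip_width: 0.247
grip_force: 24.9
```

>>> jog_arm(
  increments=[
    {"tx":30,"ty":13,"tz":0,"wx":0,"wy":0,"wz":0,"gripper":0.1},
    {"tx":51,"ty":22,"tz":0,"wx":0,"wy":0,"wz":0,"gripper":0.1},
    {"tx":61,"ty":27,"tz":0,"wx":0,"wy":0,"wz":0,"gripper":0.1},
    {"tx":61,"ty":27,"tz":5,"wx":0,"wy":0,"wz":0,"gripper":0.1},
    {"tx":61,"ty":27,"tz":10,"wx":0,"wy":0,"wz":0,"gripper":0.1},
  ],
)

```text
time: 28.32
position: [0.6509, 0.1137, 0.0656]
tool_rot: [2.319, 2.12, -0.003]
ft_force: [0.8, -0.4, -1.7]
grip_width: 0.243
grip_force: 24.9
```

```bash
python3 - <<'E'
from h import *
for i in range(5):cam('top')
d=cam('wrist')
a=np.linspace(.3,np.pi-.3,9);P=[w2pix(d,(.652+.038*np.cos(x),.1165+.038*np.sin(x),.012)) for x in a]
for p in P: cv2.circle(d['color'],tuple(int(round(q)) for q in p),1,(0,255,0),-1)
cv2.imwrite('pics/w10.png',d['color'])
go(.652,.115,.026,-.09)
E
```

```text
t 28.62 p [0.6513 0.1126 0.0666] yaw -0.092 dxyz [ 2.5  0.5 40.6] w [ 0.0001  0.001  -0.0022] F [ 0.8 -0.4 -2.2] g 0.245
```

View pics/w10.png

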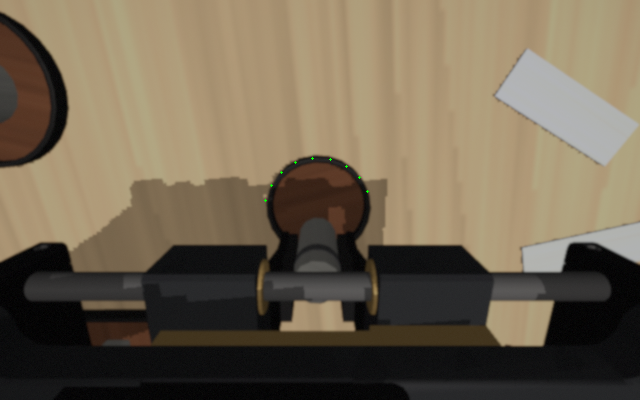

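The predicted rim points match the seen rim, peak (318,156), to within about 2 px (1.5 mm in x).

>>> jog_arm(
  increments=[
    {"tx":2.5,"ty":1.5,"tz":15,"wx":0,"wy":0,"wz":0,"gripper":0.1},
    {"tx":2.5,"ty":1.5,"tz":29,"wx":0,"wy":0,"wz":0,"gripper":0.1},
    {"tx":2.5,"ty":1.5,"tz":36,"wx":0,"wy":0,"wz":0,"gripper":0.1},
    {"tx":2.5,"ty":1.5,"tz":39,"wx":0,"wy":0,"wz":0,"gripper":0.1},
    {"tx":2.5,"ty":1.5,"tz":39,"wx":0,"wy":0,"wz":0,"gripper":0.1},
  ],
)

```text
time: 29.03
position: [0.6518, 0.1167, 0.0255]
tool_rot: [-2.318, -2.118, 0.004]
ft_force: [0.1, 0.7, -2.2]
grip_width: 0.246
grip_force: 24.9
```

```bash
python3 - <<'E'
from h import *
for i in range(5):cam('top')
go(.653,.115,.0242,-.09)
E
```

```text
t 29.28 p [0.6536 0.1171 0.0282] yaw -0.09 dxyz [-2.1 -0.4  4. ] w [ 0.0011 -0.0002  0.0001] F [ 0.1 -0.7 -2.2] g 0.242
```

>>> jog_arm(
  increments=[
    {"tx":-1.5,"ty":0,"tz":1,"wx":0,"wy":0,"wz":0,"gripper":0.1},
    {"tx":-1.5,"ty":0,"tz":2,"wx":0,"wy":0,"wz":0,"gripper":0.1},
    {"tx":-1.5,"ty":0,"tz":3,"wx":0,"wy":0,"wz":0,"gripper":0.1},
    {"tx":-1.5,"ty":0,"tz":3.5,"wx":0,"wy":0,"wz":0,"gripper":0.1},
    {"tx":-1.5,"ty":0,"tz":4,"wx":0,"wy":0,"wz":0,"gripper":0.1},
  ],
)

```text
time: 29.7
position: [0.653, 0.1153, 0.0239]
tool_rot: [2.319, 2.119, -0.0]
ft_force: [-1.1, -1.7, 3.7]
grip_width: 0.244
grip_force: 25.0
```

```bash
python3 - <<'E'
from h import *
for i in range(3):cam('top')
go(.653,.115,.0242,-.09)
E
```

```text
t 29.85 p [0.6529 0.1153 0.0239] yaw -0.09 dxyz [-0.3  0.1 -0.3] w [-0.      0.0004 -0.0001] F [-0.9  0.   2.7] g 0.245
```

Seated. I'll open the gripper, lift, and back away towards +x at height so the top camera can see everything.

>>> jog_arm(
  increments=[
    {"tx":0,"ty":0,"tz":0,"wx":0,"wy":0,"wz":0,"gripper":1},
    {"tx":0,"ty":0,"tz":0,"wx":0,"wy":0,"wz":0,"gripper":1},
    {"tx":0,"ty":0,"tz":0,"wx":0,"wy":0,"wz":0,"gripper":1},
    {"tx":0,"ty":0,"tz":-15,"wx":0,"wy":0,"wz":0,"gripper":1},
    {"tx":0,"ty":0,"tz":-50,"wx":0,"wy":0,"wz":0,"gripper":1},
  ],
)

```text
time: 30.27
position: [0.6494, 0.1143, 0.0697]
tool_rot: [-2.315, -2.116, 0.012]
ft_force: [0.7, -1.2, 0.7]
grip_width: 0.542
grip_force: 0.0
```

>>> jog_arm(
  increments=[
    {"tx":0,"ty":0,"tz":-40,"wx":0,"wy":0,"wz":0,"gripper":1},
    {"tx":0,"ty":0,"tz":-80,"wx":0,"wy":0,"wz":0,"gripper":1},
    {"tx":-40,"ty":-10,"tz":-100,"wx":0,"wy":0,"wz":0,"gripper":1},
    {"tx":-80,"ty":-20,"tz":-100,"wx":0,"wy":0,"wz":0,"gripper":1},
    {"tx":-115,"ty":-30,"tz":-100,"wx":0,"wy":0,"wz":0,"gripper":1},
  ],
)

```text
time: 30.68
position: [0.6139, 0.0036, 0.1772]
tool_rot: [2.313, 2.12, 0.006]
ft_force: [1.1, -0.8, -1.2]
grip_width: 0.917
grip_force: 0.0
```

>>> jog_arm(
  increments=[
    {"tx":-40,"ty":-10,"tz":0,"wx":0,"wy":0,"wz":0,"gripper":1},
    {"tx":-80,"ty":-20,"tz":0,"wx":0,"wy":0,"wz":0,"gripper":1},
    {"tx":-120,"ty":-30,"tz":0,"wx":0,"wy":0,"wz":0,"gripper":1},
    {"tx":-160,"ty":-40,"tz":0,"wx":0,"wy":0,"wz":0,"gripper":1},
    {"tx":-200,"ty":-50,"tz":0,"wx":0,"wy":0,"wz":0,"gripper":1},
  ],
)

```text
time: 31.1
position: [0.5444, -0.1927, 0.1751]
tool_rot: [2.317, 2.118, 0.001]
ft_force: [1.5, -0.2, -1.1]
grip_width: 0.998
grip_force: 0.0
```

>>> jog_arm(
  increments=[
    {"tx":-40,"ty":-10,"tz":0,"wx":0,"wy":0,"wz":0,"gripper":1},
    {"tx":-80,"ty":-20,"tz":0,"wx":0,"wy":0,"wz":0,"gripper":1},
    {"tx":-110,"ty":-30,"tz":0,"wx":0,"wy":0,"wz":0,"gripper":1},
    {"tx":-130,"ty":-35,"tz":0,"wx":0,"wy":0,"wz":0,"gripper":1},
    {"tx":-130,"ty":-35,"tz":0,"wx":0,"wy":0,"wz":0,"gripper":1},
  ],
)

```text
time: 31.52
position: [0.4954, -0.3242, 0.1744]
tool_rot: [2.327, 2.107, -0.004]
ft_force: [-0.1, -0.8, -0.4]
grip_width: 0.995
grip_force: 0.0
```

```bash
python3 - <<'E'
from h import *
for i in range(3):cam('top')
t=cam('top')
for b in [(393,145,422,172),(343,205,372,235),(300,135,332,166),(262,215,290,240)]: blob(t,b,.064)
cv2.imwrite('pics/top3.png',cv2.resize(t['color'][100:260,220:460],None,fx=3.3,fy=3.3,interpolation=cv2.INTER_CUBIC))
go(.6,-.3,.2)
E
```

```text
blob n 178 mean px [411.34269663 155.99438202] w [ 0.6379 -0.134 ] rect c [ 636.7 -134.4] size [34.1 33.9] ang 0.019
blob n 43 mean px [357.20930233 218.60465116] w [0.4709 0.003 ] rect c [471.1   3.1] size [17.8 15.7] ang 1.402
blob n 30 mean px [316.  147.5] w [0.6533 0.1151] rect c [653.3 115.1] size [13. 13.] ang 0.81
blob n 174 mean px [273.90804598 228.85057471] w [0.4382 0.2178] rect c [437.9 217.6] size [36.2 36.3] ang 0.029
t 31.72 p [ 0.4995 -0.3157  0.1743] yaw -0.088 dxyz [ 24.5  98.8 -25.6] w [ 0.0012 -0.0004  0.    ] F [0.9 0.9 0. ] g 1.002
```

View pics/top3.png

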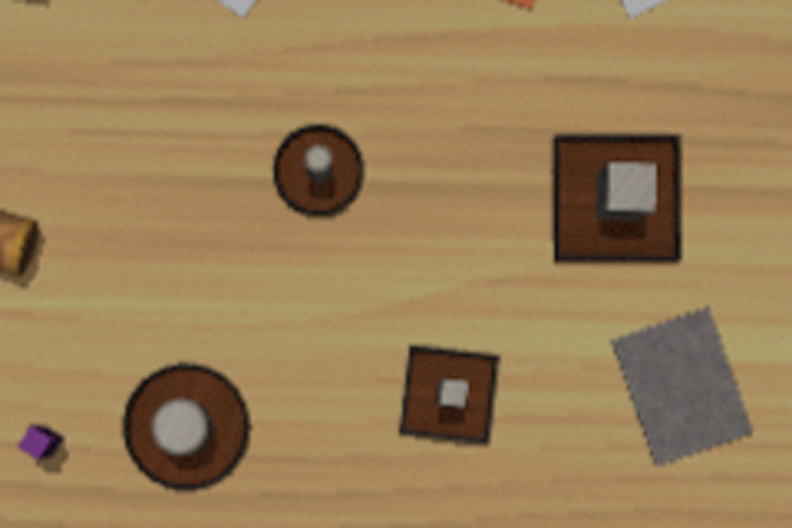

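All four punches stand upright in their own trays: thin round (318,158), thick square (630,187), thick round (180,427) and thin square (453,392). The pad is empty and the mallet hasn't moved.

```bash
python3 -c "
from h import *
print(ctrl.close_job())"
```

```text
the job is handed in; nothing more can be done
None
```

The job is handed in: all four punches stand upright in their own trays, each within about 4 mm of centre (the thick square is furthest off). The pad is empty, the mallet was not touched, and it took about 32 s.

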